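Hang the draining plate on its twin pegs

ROBOT

A 7-joint arm with a two-finger parallel gripper is mounted at the origin on a cart in front of the work surface, level with it; the furniture and walls round the work are solid. World frame = base frame: x ahead of the robot, y to its left, z up, the work surface at z = 0. Lengths are in m, angles in rad, forces in N, time in s.
With the tool pointing down it reaches from about 0.425 to 0.875 m from the base axis. Payload 4.7 kg.
Tool frame: the origin (TCP) lies at the very end of the fingers, on their centre line; the grasp point (between the pads) lies 19 mm behind it; z points along the fingers, y is the line along which they close (so a half turn about z gives the same grasp; the last joint's range is limited). The gripper opens to 87 mm and grips with 3 to 60 N. Pads are 19 mm wide; open, the fingers measure 117 mm over their backs; the gripper's body (75 mm by 190 mm) begins 51 mm behind the grasp point.
Start: joints at [-1.232, 0.321, -0.07, 1.45, 0.023, 1.371, -0.057], TCP at [0.207, 0.616, 0.223] pointing down, gripper open.
Joint ranges: [-2.86, 2.86], [-0.3, 2.09], [-1.38, 1.24], [0.06, 2.45], [-1.56, 4.7], [0.09, 2.05], [-2.69, 2.69]. Speed limits (rad/s): [2.57, 2.57, 3.14, 3.14, 3.14, 3.14, 3.14].

INTERFACE

Orientations are given as a rotation vector (axis times angle).
In Python, from bench import ctrl, vision gives the robot as it stands.
- The arm moves only by the tool jog_arm, never from a script. Its argument "increments" is a list of rows, each an object of numbers: "tx", "ty", "tz": the shift along the tool's x, y, z in mm; "wx", "wy", "wz": the turn, a rotation vector about the tool's x, y, z in rad; "gripper": the opening, from 0 (shut) to 1 (fully open). In form: [{"tx": .., "ty": .., "tz": .., "wx": .., "wy": .., "wz": .., "gripper": ..}, ...]. A call has exactly 5 rows; each row is the pose to reach, as a shift and turn from the pose commanded when the call began, along the tool's axes at that moment; what a row does not reach only later rows make up. A row lasts 1/12 s, in which the tool goes at most 41.7 mm and 7.16 degrees, less where a joint would pass 70% of its speed; a pose out of reach is approached as far as the arm can. A call with a gripper value outside its range is refused whole. The fingers move at their own pace and stop on an object; "grip_force" is the grip in N (left out, the last holds). Time passes only in rows, so rows that repeat a pose let the fingers close, or fill a call up. It gives the time, the measured TCP pose, the force, the opening and the grip force at its end, in the units of the state.
- ctrl.get_state(): the state, without advancing time (a new reading comes with each control period).
- vision.get_image(name): name is "scene" or "top" or "wrist"; returns a dict with "color" (420x560x3 uint8, blue, green, red), "fx", "fy", "cx", "cy" (pixels), "extrinsics" (4x4, takes a point from world to camera coordinates). Camera axes: x right, y down, z forward; pixel columns grow to the right and rows downward; lengths in m; the calibration is good to about 2 mm. A picture is of the moment at which its call begins. There is no depth.
- ctrl.close_job(): hands the job in; it is judged then, once.
Trained networks look in the newest picture that a camera, given by its name, has taken for a name from the list of things; names that differ only in an ending like _2 or _b are one class to them, and where a whole thing is asked for, a point or a joint stands for the part that bears it (a point fixed in the world has none). Each returns a list of dicts, best first, with "conf" (0 to 1); they miss things now and then, are a little off and sometimes report something else, mostly with a low value. They report only what shows in the picture. A call takes as long as a camera call. They do not tell look-alikes from the thing itself.
- vision.spot_in(camera, thing): "bbox" ([left, top, right, bottom] in pixels, round what is visible of it).
The state is a dict: "time": time; "joint_positions": joint angles; "qd": joint speeds; "joint_torque": joint torques, N m; "position": TCP position; "tool_rot": TCP orientation; "ft_force": force on the tool from outside, world axes, zero at the start; "torque": the same for the moment, N m; "grip_width": opening from 0.0 (shut) to 1.0 (fully open); "grip_force": force on a finger pad.
Only numpy, scipy, OpenCV 4.12 (cv2) and the standard library are available. Lean on these libraries where they do the work, as an engineer would, in place of code of your own. Each camera call takes 0.05 s, during which the arm holds its last target. There are 200 camera calls.

TASK

Hang the metal draining plate up on the sloping wooden stand: first take the jigger that was left standing on the plate and stand it upright, wholly on the cork coaster, then hang the plate by its two holes on the stand's two pegs, fully home and flat against the face with its holes at the upper edge. Keep the jigger upright and do not knock or shift the other things.

Things in the scene. Friction and masses are not known exactly. Their poses are not given: they have to be found in the camera images.
- plate: flat metal draining plate, 120 mm (its x) by 180 mm (y) by 6 mm thick, about 0.3 kg, lying on the worktop at first. Origin: centre of its underside; z out of the top face, which bears a bow handle. Two through holes of 14 mm diameter near the +x edge, at x = 42, y = +-70 mm; +x points up the slope when it hangs.
- plate_handle (a point): centre of the straight bar of the plate's bow handle, over the plate's centre, 34 mm above the underside; bar along the plate's y, 72 mm long, 12 mm wide (x), 14 mm high (top at 41 mm), on two posts 10 mm wide at y = +-29 mm, so 48 mm of bar is clear between them, with 21 mm of air below it
- hole_left (a point): centre of the plate's left hole at the underside, at (42, 70, 0) mm in the plate's frame
- hole_right (a point): centre of the plate's right hole at the underside, at (42, -70, 0) mm in the plate's frame
- stand_face: face of the fixed dark wooden stand, 150 mm up the slope (x) by 200 mm wide (y). Origin: centre of the face surface, 66 mm above the worktop. z: outward normal, 35 deg (0.61 rad) off vertical, leaning to the robot's side; x: up the slope, away from the robot. Two pegs along z at x = 42, y = +-70 mm. When the plate hangs home its frame coincides with this one within the holes' 2.5 mm play
- peg_left (a point): foot of the left peg on the face, at (42, 70, 0) mm in the face's frame; both pegs are round steel, square to the face, 9 mm diameter, 36 mm long, the last 12 mm tapering to 4 mm
- peg_right (a point): foot of the right peg on the face, at (42, -70, 0) mm in the face's frame
- jigger: hourglass-shaped metal bar measure, 43 mm across at both rims, 78 mm tall, about 0.09 kg, narrow waist at mid height but solid to the touch as a 43 mm wide body; stands on the -y half of the plate at the start, its centre 57 to 74 mm from the plate's centre. Origin: centre of its underside, z up
- coaster_top (a point): centre of the top of the round cork coaster, 96 mm diameter, 6 mm thick, fixed on the worktop
- wine_bottle: bystander: wine bottle 74 mm diameter, 309 mm tall, standing in its wire holder behind the coaster; origin at its underside. Above it and along the whole back of the worktop hangs a fixed wall cabinet: front face at x = 0.64 m from the robot, lower edge 470 mm above the worktop; keep the arm and wrist clear of it
- wine_coaster: bystander: silver wire bottle holder, 127 mm diameter, looping handle 260 mm tall; origin at its underside
- salt_shaker: bystander: salt shaker, 44 mm diameter, 90 mm tall, in front of the coaster; origin at its underside
- bitters_1: bystander: small brown dropper bottle, 33 mm diameter, 102 mm tall, close beyond the plate's +x edge; origin at its underside
- cruet_2: bystander: stoppered cruet, 53 mm diameter, 162 mm tall, close behind the stand; origin at its underside
- cut_glass_3: bystander: clear cut glass, 65 mm diameter, 80 mm tall, at the far left; origin at its underside
- nutmeg_jar: bystander: spice jar, 44 mm diameter, 105 mm tall, at the far left; origin at its underside
Not all that is in view belongs to the job. What is shaped like the jigger but orange or red is not meant.

How it is judged:
On the way:
1. the jigger stands upright on the cork coaster, let go, with the plate still lying on the worktop (horizontal distance between jigger and coaster_top below 0.027 m and z of jigger in the frame of coaster_top between -0.004 and 0.004 m and angle between jigger's own z axis and vertical below 0.1 rad and linear speed of jigger below 0.02 m/s and contact force between the fingers and jigger below 0.1 N and height (world z) of plate below 0.02 m), for 0.2 s.
At the end, for the whole second after the job is handed in: the plate hangs on both pegs: each hole's centre (at the underside) within 8 mm of the foot of its own peg, the plate parallel to the face within 0.06 rad, at rest and released; the jigger stands upright (within 0.1 rad) at rest on the cork coaster, its centre within 27 mm of the coaster's centre (distance between hole_left and peg_left below 0.008 m and distance between hole_right and peg_right below 0.008 m and angle between the z axis of plate and the z axis of stand_face, either way round below 0.06 rad and linear speed of each of plate, jigger below 0.02 m/s and horizontal distance between jigger and coaster_top below 0.027 m and z of jigger in the frame of coaster_top between -0.004 and 0.004 m and angle between jigger's own z axis and vertical below 0.1 rad); the robot touches nothing.
It fails at once if the wine bottle, its holder or the salt shaker is shifted by more than 25 mm or tipped by more than 0.25 rad (distance of any of wine_bottle, wine_coaster, salt_shaker from where it was at the start of the episode above 0.025 m or angle between any of wine_bottle, wine_coaster, salt_shaker's own z axis and vertical above 0.25 rad).
It fails at once if the dropper bottle, cruet, cut glass or spice jar is shifted by more than 25 mm or tipped by more than 0.25 rad (distance of any of bitters_1, cruet_2, cut_glass_3, nutmeg_jar from where it was at the start of the episode above 0.025 m or angle between any of bitters_1, cruet_2, cut_glass_3, nutmeg_jar's own z axis and vertical above 0.25 rad).
It fails at once if the jigger is tipped by more than 0.6 rad (angle between jigger's own z axis and vertical above 0.6 rad).
It fails at once if the plate is taken up (raised by more than 25 mm) while the jigger is not on the coaster (height (world z) of plate above 0.025 m and not (horizontal distance between jigger and coaster_top below 0.032 m)).
It also fails if it takes over 59 s, if anything falls off the work surface, if the arm or the gripper's body presses on something with over 40 N, if the wrist force passes 120 N, or if a joint passes its speed limit or range.

## Working session

There is one attempt and no reset: what is moved stays moved. The work goes in short steps, Python scripts to look and compute and a tool call to move; the robot and the scene stay as the last step left them, time stands still between calls to the robot, and variables do not carry over. Pictures are saved under pics/ and viewed, at most 13 in all, crops included, and the job is handed in when it is done.

Besides the shell and the picture viewer there is one more tool, called by a JSON object that holds its "method" and its "body", one argument or row to a line. jog_arm: Moves the arm, as the interface text tells. Its arguments: {"type":"object","properties":{"increments":{"type":"array"},"grip_force":{"type":"number"}},"required":["increments"]}

```bash
mkdir -p pics; ls
cat > h.py <<'E'
import numpy as np, cv2
from bench import ctrl, vision
from scipy.spatial.transform import Rotation as R
def grab(n,save=None):
    im=vision.get_image(n)
    if save: cv2.imwrite('pics/'+save,im['color'])
    return im
def proj(im,p):
    E=np.array(im['extrinsics']);c=(E[:3,:3]@np.atleast_2d(p).T).T+E[:3,3]
    return np.c_[im['fx']*c[:,0]/c[:,2]+im['cx'],im['fy']*c[:,1]/c[:,2]+im['cy']]
def ray(im,u,v):
    E=np.array(im['extrinsics']);d=E[:3,:3].T@np.array([(u-im['cx'])/im['fx'],(v-im['cy'])/im['fy'],1]);o=-E[:3,:3].T@E[:3,3]
    return o,d
def onz(im,u,v,z):
    o,d=ray(im,u,v);return o+d*(z-o[2])/d[2]
E
python3 - <<'E'
from h import *
a=grab('scene','s0.png');b=grab('top','t0.png')
for n,i in(('scene',a),('top',b)):
    print(n,i['fx'],np.round(np.linalg.inv(i['extrinsics']),3).tolist())
    for t in['plate','stand_face','jigger','coaster_top','salt_shaker','bitters_1','cruet_2','wine_bottle']:
        print(t,[(np.round(d['bbox']).astype(int).tolist(),round(d['conf'],2)) for d in vision.spot_in(n,t)][:3])
cv2.imwrite('pics/m0.png',cv2.resize(np.vstack([a['color'],b['color']]),(400,600)))
print(ctrl.get_state())
E
```

```text
pics
scene 441.0195426208119 [[0.462, -0.657, 0.595, -0.198], [-0.887, -0.327, 0.327, -0.382], [-0.02, -0.679, -0.734, 1.035], [0.0, 0.0, 0.0, 1.0]]
plate [([314, 259, 392, 309], 0.97), ([161, 167, 234, 237], 0.19)]
stand_face [([161, 168, 232, 236], 0.61), ([262, 238, 297, 266], 0.31)]
jigger [([231, 226, 246, 248], 0.77), ([410, 272, 434, 299], 0.76), ([365, 248, 386, 280], 0.68)]
coaster_top [([265, 238, 297, 266], 0.92), ([293, 146, 348, 238], 0.55)]
salt_shaker [([256, 248, 270, 275], 0.75)]
bitters_1 [([328, 231, 343, 255], 0.76)]
cruet_2 [([220, 159, 234, 200], 0.79)]
wine_bottle [([120, 179, 144, 210], 0.69), ([300, 137, 329, 232], 0.68)]
top 404.73540889508837 [[-0.003, -0.999, 0.044, 0.484], [-1.0, 0.003, -0.0, 0.066], [0.0, -0.044, -0.999, 1.239], [0.0, 0.0, 0.0, 1.0]]
plate [([349, 191, 415, 257], 0.93)]
stand_face [([170, 189, 240, 241], 0.85)]
jigger [([257, 223, 271, 238], 0.72), ([394, 199, 409, 214], 0.57), ([432, 198, 453, 216], 0.56)]
coaster_top [([290, 206, 319, 240], 0.91), ([348, 190, 416, 256], 0.68), ([311, 153, 343, 189], 0.59)]
salt_shaker [([299, 241, 310,
[... 162 characters left out ...]
tions': array([-1.23192208,  0.32094296, -0.07012248,  1.4505113 ,  0.02257953,
        1.37080145, -0.05691712]), 'qd': array([ 4.52622618e-04, -3.72908545e-04,  2.06229379e-03, -4.75231060e-05,
       -4.21800751e-04, -2.36273631e-03, -1.72958239e-03]), 'joint_torque': array([-5.77715527e-04, -4.91087937e+01, -4.02739719e-01, -3.12777078e+01,
       -6.34713261e-02,  3.35421064e-02,  1.80027837e-05]), 'position': array([0.20741993, 0.61603251, 0.22261809]), 'tool_rot': array([5.07878817e-01, 3.10022973e+00, 1.86867964e-04]), 'ft_force': array([0.1138273 , 0.21268411, 0.17117899]), 'torque': array([-0.00048614, -0.03773599,  0.00375046]), 'grip_force': 0.0, 'grip_width': 0.9977771510491118}
```

View pics/s0.png

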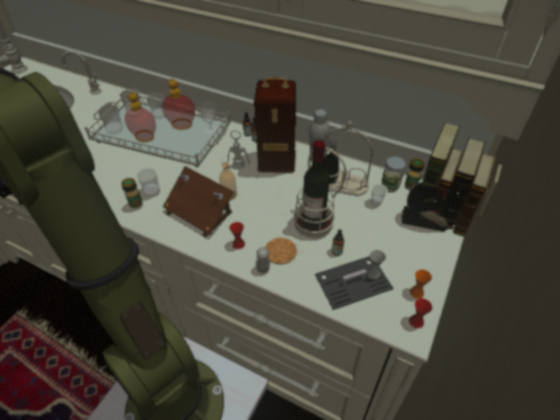

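View pics/t0.png

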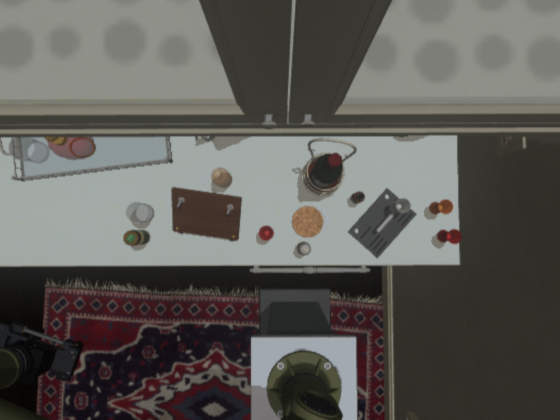

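The real jigger is the grey one on the plate (scene 375,262; top 402,206). The look-alikes are red at scene 237,235, orange at 421,283 and red at 420,313, and none of these fits because of colour. I'll confirm with one enlarged crop.

Run:
```python
from h import *
s=cv2.imread('pics/s0.png');t=cv2.imread('pics/t0.png')
c=[cv2.resize(i[y:y+75,x:x+100],(400,300),interpolation=cv2.INTER_CUBIC) for i,x,y in((t,335,180),(t,160,160),(s,305,225),(s,150,160))]
m=np.vstack([np.hstack(c[:2]),np.hstack(c[2:])])
cv2.imwrite('pics/m1.png',m)
```

```text
(no output)
```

View pics/m1.png

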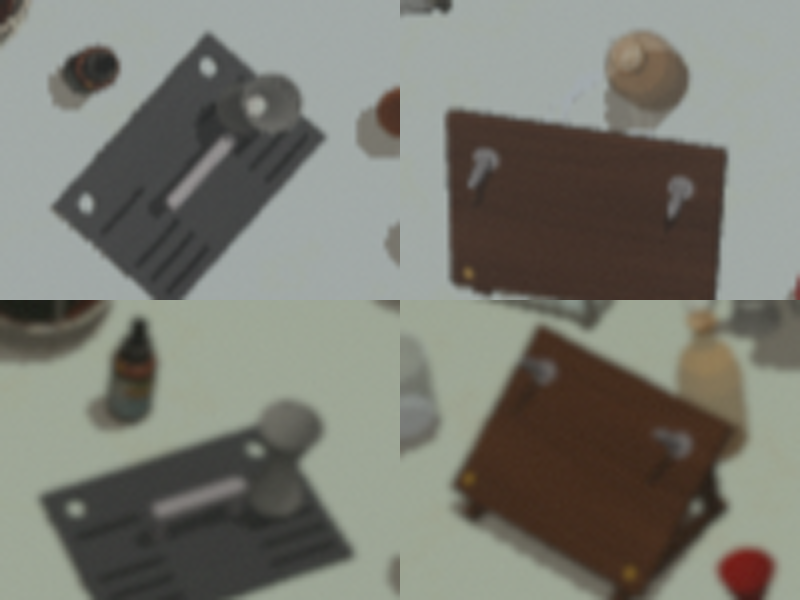

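Confirmed: the grey jigger stands on the plate's upper-right half (top crop 270,103). The holes are at top 387,196 and 356,231, and the peg feet at top 181,199 and 230,207. Next I'll fit the poses.

Run:
```python
from h import *
from scipy.optimize import least_squares as LS
A={'scene':grab('scene'),'top':grab('top')}
pl=[('top',(386.8,196.5),(42,-70,6)),('top',(356.5,231),(42,70,6)),('scene',(368.7,262.5),(42,-70,6)),('scene',(323.7,277.2),(42,70,6)),
('top',(386.75,188.2),(60,-90,6)),('top',(348,231.7),(60,90,6)),('top',(416.5,214),(-60,-90,6)),('scene',(315,274.2),(60,90,6)),('scene',(393.2,288.5),(-60,-90,6))]
st=[('top',(181.5,199.2),(42,70,0)),('top',(230.2,206.7),(42,-70,0)),('top',(178,206.7),(42,70,36)),('top',(228.7,215),(42,-70,36)),
('scene',(185.2,177.5),(42,70,0)),('scene',(220,195.7),(42,-70,0)),('top',(172,187.5),(75,100,0)),('top',(241.5,197.5),(75,-100,0)),('top',(172.5,230.7),(-75,100,0))]
def fit(pts,tilt,z,x0):
    def f(p):
        r=R.from_euler('z',p[2])*R.from_euler('y',-tilt)
        return np.concatenate([(proj(A[c],r.apply(np.array(q)/1e3)+[p[0],p[1],z])[0]-uv) for c,uv,q in pts])
    s=LS(f,x0,loss='soft_l1');print(np.round(s.x,4),np.round(s.fun.reshape(-1,2),1).tolist())
fit(pl,0,0,[.5,-.3,.8]); fit(st,np.deg2rad(35),.066,[.5,.35,0])
def tri(pts,z=None):
    f=lambda p:np.concatenate([proj(A[c],p)[0]-uv for c,uv in pts]); s=LS(f,[.5,0,.05]);return np.round(s.x,4),np.round(s.fun,1)
print('jig rim',tri([('top',(402.75,205.75)),('scene',(377.75,255.5))]))
print('jig z84',onz(A['top'],402.75,205.75,.084),onz(A['scene'],377.75,255.5,.084))
print('coaster',onz(A['top'],307,222,.006),onz(A['scene'],281,251.5,.006))
print('bottle base',onz(A['scene'],314,219,.02), 'top neck',onz(A['top'],335,160,.309))
print('holder',onz(A['top'],322,174,.05)); print('salt',onz(A['top'],303.5,247,.09),onz(A['scene'],263,268,0.01))
print('bitters',onz(A['top'],359.5,197,.102)); print('cruet',onz(A['top'],218,174,.162));print('redjig',onz(A['top'],266,233,.08))
```

```text
[ 0.4928 -0.2434  0.8388] [[0.0, 0.7], [0.0, 0.5], [0.3, -1.0], [0.5, -0.7], [-0.1, 0.2], [-0.3, 0.7], [-0.2, 0.6], [-0.1, -0.6], [0.8, -0.6]]
[ 0.5172  0.2826 -0.152 ] [[0.2, 0.3], [0.2, 0.2], [-0.1, -0.5], [-0.8, -1.3], [1.8, -0.0], [0.7, 0.1], [-1.0, 0.5], [0.1, 1.1], [-0.3, 0.4]]
jig rim (array([ 0.5425, -0.2827,  0.0855]), array([-0.1,  0.1,  0.1, -0. ]))
jig z84 [ 0.54274875 -0.28356857  0.084     ] [ 0.54334108 -0.28229137  0.084     ]
coaster [ 0.49796414 -0.01483036  0.006     ] [ 0.49214108 -0.01907255  0.006     ]
bottle base [ 0.6386059  -0.05788641  0.02      ] top neck [ 0.63752213 -0.06058773  0.309     ]
holder [ 0.63893678 -0.05700419  0.05      ]
salt [0.42629841 0.00093614 0.09      ] [ 0.41505506 -0.00151544  0.01      ]
bitters [ 0.56680614 -0.15675534  0.102     ]
cruet [0.62501392 0.23256675 0.162     ]
redjig [0.46597169 0.10736568 0.08      ]
```

```bash
cat >> h.py <<'E'
def yawpose(x,y,z,deg):
    "tool down, tool y pointing at heading deg"
    a=np.deg2rad(deg);Y=np.array([np.cos(a),np.sin(a),0]);Z=np.array([0,0,-1.]);return np.array([x,y,z]),R.from_matrix(np.c_[np.cross(Y,Z),Y,Z])
def plan(wps,start=None,mm=40,deg=6.8,g=None):
    s=ctrl.get_state();p,r=start or (s['position'],R.from_rotvec(s['tool_rot']))
    rows=[];q,k=p,r
    for P,K in wps:
        d=(k.inv()*K).as_rotvec();n=max(1,int(np.ceil(max(np.linalg.norm(P-q)*1e3/mm,np.rad2deg(np.linalg.norm(d))/deg)-1e-6)))
        rows+=[(q+(P-q)*i/n,k*R.from_rotvec(d*i/n)) for i in range(1,n+1)];q,k=P,K
    while len(rows)%5: rows.append(rows[-1])
    for c in range(0,len(rows),5):
        out=[]
        for P,K in rows[c:c+5]:
            t=np.round(r.inv().apply(P-p)*1e3,1);w=np.round((r.inv()*K).as_rotvec(),3)
            out.append('{"tx":%g,"ty":%g,"tz":%g,"wx":%g,"wy":%g,"wz":%g%s}'%(*(t+0),*(w+0),'' if g is None else ',"gripper":%g'%g))
        print('['+','.join(out)+']')
        p,r=p+r.apply(t/1e3),r*R.from_rotvec(w)
    return p,r
E
python3 - <<'E'
from h import *
plan([yawpose(.40,.30,.27,65),yawpose(.46,.0,.27,58),yawpose(.543,-.283,.2,48)],g=1)
E
```

```text
[{"tx":-28.3,"ty":-23.8,"tz":-4.7,"wx":0,"wy":0,"wz":0.011,"gripper":1},{"tx":-56.7,"ty":-47.6,"tz":-9.5,"wx":0,"wy":0,"wz":0.022,"gripper":1},{"tx":-85,"ty":-71.4,"tz":-14.2,"wx":0,"wy":0,"wz":0.033,"gripper":1},{"tx":-113.3,"ty":-95.2,"tz":-19,"wx":0,"wy":0,"wz":0.045,"gripper":1},{"tx":-141.7,"ty":-119,"tz":-23.7,"wx":0,"wy":0,"wz":0.056,"gripper":1}]
[{"tx":-29.6,"ty":-22.2,"tz":-4.7,"wx":0,"wy":0,"wz":0.011,"gripper":1},{"tx":-59.2,"ty":-44.4,"tz":-9.5,"wx":0,"wy":0,"wz":0.022,"gripper":1},{"tx":-88.8,"ty":-66.6,"tz":-14.2,"wx":0,"wy":0,"wz":0.033,"gripper":1},{"tx":-118.4,"ty":-88.8,"tz":-19,"wx":0,"wy":0,"wz":0.044,"gripper":1},{"tx":-148.1,"ty":-111,"tz":-23.7,"wx":0,"wy":0,"wz":0.056,"gripper":1}]
[{"tx":-22.6,"ty":-30.8,"tz":0,"wx":0,"wy":0,"wz":0.015,"gripper":1},{"tx":-45.3,"ty":-61.6,"tz":0,"wx":0,"wy":0,"wz":0.03,"gripper":1},{"tx":-67.9,"ty":-92.4,"tz":0,"wx":0,"wy":0,"wz":0.045,"gripper":1},{"tx":-90.6,"ty":-123.2,"tz":0,"wx":0,"wy":0,"wz":0.061,"gripper":1},{"tx":-113.3,"ty":-154,"tz":0,"wx":0,"wy":0,"wz":0.076,"gripper":1}]
[{"tx":-24.9,"ty":-29,"tz":0,"wx":0,"wy":0
[... 292 characters left out ...]
pper":1}]
[{"tx":-28.6,"ty":-23.3,"tz":8.7,"wx":0,"wy":0,"wz":0.022,"gripper":1},{"tx":-57.2,"ty":-46.5,"tz":17.4,"wx":0,"wy":0,"wz":0.044,"gripper":1},{"tx":-85.8,"ty":-69.8,"tz":26.2,"wx":0,"wy":0,"wz":0.066,"gripper":1},{"tx":-114.4,"ty":-93.1,"tz":34.9,"wx":0,"wy":0,"wz":0.088,"gripper":1},{"tx":-142.9,"ty":-116.4,"tz":43.7,"wx":0,"wy":0,"wz":0.109,"gripper":1}]
[{"tx":-31,"ty":-20,"tz":8.7,"wx":0,"wy":0,"wz":0.022,"gripper":1},{"tx":-31,"ty":-20,"tz":8.7,"wx":0,"wy":0,"wz":0.022,"gripper":1},{"tx":-31,"ty":-20,"tz":8.7,"wx":0,"wy":0,"wz":0.022,"gripper":1},{"tx":-31,"ty":-20,"tz":8.7,"wx":0,"wy":0,"wz":0.022,"gripper":1},{"tx":-31,"ty":-20,"tz":8.7,"wx":0,"wy":0,"wz":0.022,"gripper":1}]
```

{"method": "jog_arm", "body": {
  "increments": [
    {"tx": -28, "ty": -24, "tz": -5, "wz": 0.011, "gripper": 1},
    {"tx": -57, "ty": -48, "tz": -9, "wz": 0.022, "gripper": 1},
    {"tx": -85, "ty": -71, "tz": -14, "wz": 0.033, "gripper": 1},
    {"tx": -113, "ty": -95, "tz": -19, "wz": 0.045, "gripper": 1},
    {"tx": -142, "ty": -119, "tz": -24, "wz": 0.056, "gripper": 1}
  ]
}}

```text
validation failed for argument at $.in...
```

{"method": "jog_arm", "body": {
  "increments": [
    {"tx": -30, "ty": -22, "tz": -5, "wz": 0.011, "gripper": 1},
    {"tx": -59, "ty": -44, "tz": -9, "wz": 0.022, "gripper": 1},
    {"tx": -89, "ty": -67, "tz": -14, "wz": 0.033, "gripper": 1},
    {"tx": -118, "ty": -89, "tz": -19, "wz": 0.044, "gripper": 1},
    {"tx": -148, "ty": -111, "tz": -24, "wz": 0.056, "gripper": 1}
  ]
}}

```text
validation failed for argument at $.in...
```

{"method": "jog_arm", "body": {
  "increments": [
    {"tx": -23, "ty": -31, "tz": 0, "wz": 0.015, "gripper": 1},
    {"tx": -45, "ty": -62, "tz": 0, "wz": 0.03, "gripper": 1},
    {"tx": -68, "ty": -92, "tz": 0, "wz": 0.045, "gripper": 1},
    {"tx": -91, "ty": -123, "tz": 0, "wz": 0.061, "gripper": 1},
    {"tx": -113, "ty": -154, "tz": 0, "wz": 0.076, "gripper": 1}
  ]
}}

```text
validation failed for argument at $.in...
```

{"method": "jog_arm", "body": {
  "increments": [
    {"tx": -28, "ty": -24, "tz": -5, "wx": 0, "wy": 0, "wz": 0.011, "gripper": 1},
    {"tx": -57, "ty": -48, "tz": -9, "wx": 0, "wy": 0, "wz": 0.022, "gripper": 1},
    {"tx": -85, "ty": -71, "tz": -14, "wx": 0, "wy": 0, "wz": 0.033, "gripper": 1},
    {"tx": -113, "ty": -95, "tz": -19, "wx": 0, "wy": 0, "wz": 0.045, "gripper": 1},
    {"tx": -142, "ty": -119, "tz": -24, "wx": 0, "wy": 0, "wz": 0.056, "gripper": 1}
  ]
}}

```text
time: 1.42
position: [0.3046, 0.4565, 0.2469]
tool_rot: [0.595, 3.085, 0.001]
ft_force: [1.0, 0.6, 0.8]
grip_width: 1.001
grip_force: 0.0
```

{"method": "jog_arm", "body": {
  "increments": [
    {"tx": -30, "ty": -22, "tz": -5, "wx": 0, "wy": 0, "wz": 0.011, "gripper": 1},
    {"tx": -59, "ty": -44, "tz": -9, "wx": 0, "wy": 0, "wz": 0.022, "gripper": 1},
    {"tx": -89, "ty": -67, "tz": -14, "wx": 0, "wy": 0, "wz": 0.033, "gripper": 1},
    {"tx": -118, "ty": -89, "tz": -19, "wx": 0, "wy": 0, "wz": 0.044, "gripper": 1},
    {"tx": -148, "ty": -111, "tz": -24, "wx": 0, "wy": 0, "wz": 0.056, "gripper": 1}
  ]
}}

```text
time: 1.83
position: [0.4007, 0.2983, 0.2711]
tool_rot: [0.681, 3.067, 0.001]
ft_force: [1.0, -0.3, -0.5]
grip_width: 0.998
grip_force: 0.0
```

{"method": "jog_arm", "body": {
  "increments": [
    {"tx": -23, "ty": -31, "tz": 0, "wx": 0, "wy": 0, "wz": 0.015, "gripper": 1},
    {"tx": -45, "ty": -62, "tz": 0, "wx": 0, "wy": 0, "wz": 0.03, "gripper": 1},
    {"tx": -68, "ty": -92, "tz": 0, "wx": 0, "wy": 0, "wz": 0.045, "gripper": 1},
    {"tx": -91, "ty": -123, "tz": 0, "wx": 0, "wy": 0, "wz": 0.061, "gripper": 1},
    {"tx": -113, "ty": -154, "tz": 0, "wx": 0, "wy": 0, "wz": 0.076, "gripper": 1}
  ]
}}

```text
time: 2.25
position: [0.4376, 0.1106, 0.2709]
tool_rot: [0.798, 3.038, 0.001]
ft_force: [0.8, 0.3, 0.2]
grip_width: 0.999
grip_force: 0.0
```

Run:
```python
from h import *
s=ctrl.get_state();print(s['time'],s['position'],s['tool_rot'])
w=grab('wrist','w1.png');print(np.round(np.linalg.inv(w['extrinsics']),3).tolist(),w['fx'])
for t in('coaster_top','salt_shaker','stand_face'):
    for d in vision.spot_in('wrist',t)[:2]:
        b=d['bbox'];print(t,d['conf'],np.round(b),onz(w,(b[0]+b[2])/2,(b[1]+b[3])/2,.006))
```

```text
2.25 [0.43761023 0.11057196 0.27086561] [7.97798503e-01 3.03793472e+00 1.45600701e-03]
[[0.492, 0.83, 0.263, 0.365], [0.871, -0.469, -0.147, 0.151], [0.001, 0.301, -0.954, 0.433], [0.0, 0.0, 0.0, 1.0]] 311.5437054614493
coaster_top 0.91 [197. 216. 262. 272.] [ 0.49734334 -0.01072728  0.006     ]
salt_shaker 0.56 [178. 181. 219. 223.] [ 0.42017063 -0.01397497  0.006     ]
salt_shaker 0.17 [541.  68. 559. 111.] [0.51604768 0.46394063 0.006     ]
stand_face 0.71 [341.  88. 560. 252.] [0.55344172 0.31612483 0.006     ]
```

Run:
```python
from h import *
plan([yawpose(.465,.0,.27,58),yawpose(.543,-.283,.2,48)],g=1)
```

```text
[{"tx":-26.3,"ty":-27.9,"tz":0.3,"wx":0.001,"wy":0,"wz":0.014,"gripper":1},{"tx":-52.6,"ty":-55.9,"tz":0.5,"wx":0.001,"wy":0,"wz":0.029,"gripper":1},{"tx":-78.9,"ty":-83.8,"tz":0.8,"wx":0.002,"wy":0,"wz":0.043,"gripper":1},{"tx":-104.8,"ty":-109.8,"tz":9.5,"wx":0.002,"wy":0,"wz":0.065,"gripper":1},{"tx":-130.8,"ty":-135.8,"tz":18.2,"wx":0.002,"wy":0,"wz":0.087,"gripper":1}]
[{"tx":-28,"ty":-23.6,"tz":8.8,"wx":0,"wy":0,"wz":0.022,"gripper":1},{"tx":-56.1,"ty":-47.2,"tz":17.5,"wx":0,"wy":0,"wz":0.043,"gripper":1},{"tx":-84.2,"ty":-70.8,"tz":26.3,"wx":0,"wy":0,"wz":0.065,"gripper":1},{"tx":-112.3,"ty":-94.4,"tz":35,"wx":0,"wy":0,"wz":0.087,"gripper":1},{"tx":-140.4,"ty":-118.1,"tz":43.8,"wx":0,"wy":0,"wz":0.109,"gripper":1}]
[{"tx":-30.4,"ty":-20.4,"tz":8.7,"wx":0,"wy":0,"wz":0.022,"gripper":1},{"tx":-30.4,"ty":-20.4,"tz":8.7,"wx":0,"wy":0,"wz":0.022,"gripper":1},{"tx":-30.4,"ty":-20.4,"tz":8.7,"wx":0,"wy":0,"wz":0.022,"gripper":1},{"tx":-30.4,"ty":-20.4,"tz":8.7,"wx":0,"wy":0,"wz":0.022,"gripper":1},{"tx":-30.4,"ty":-20.4,"tz":8.7,"wx":0,"wy":0,"wz":0.022,"gripper":1}]
```

{"method": "jog_arm", "body": {
  "increments": [
    {"tx": -26, "ty": -28, "tz": 0, "wx": 0, "wy": 0, "wz": 0.014, "gripper": 1},
    {"tx": -53, "ty": -56, "tz": 0, "wx": 0, "wy": 0, "wz": 0.029, "gripper": 1},
    {"tx": -79, "ty": -84, "tz": 1, "wx": 0, "wy": 0, "wz": 0.043, "gripper": 1},
    {"tx": -105, "ty": -110, "tz": 10, "wx": 0, "wy": 0, "wz": 0.065, "gripper": 1},
    {"tx": -131, "ty": -136, "tz": 18, "wx": 0, "wy": 0, "wz": 0.087, "gripper": 1}
  ]
}}

```text
time: 2.87
position: [0.4857, -0.07, 0.2528]
tool_rot: [0.924, 3.001, 0.002]
ft_force: [-0.5, 0.6, 0.3]
grip_width: 1.004
grip_force: 0.0
```

{"method": "jog_arm", "body": {
  "increments": [
    {"tx": -34, "ty": -28, "tz": 10, "wx": 0, "wy": 0, "wz": 0.026, "gripper": 1},
    {"tx": -68, "ty": -56, "tz": 20, "wx": 0, "wy": 0, "wz": 0.052, "gripper": 1},
    {"tx": -102, "ty": -83, "tz": 31, "wx": 0, "wy": 0, "wz": 0.078, "gripper": 1},
    {"tx": -136, "ty": -111, "tz": 42, "wx": 0, "wy": 0, "wz": 0.104, "gripper": 1},
    {"tx": -169, "ty": -140, "tz": 53, "wx": 0, "wy": 0, "wz": 0.131, "gripper": 1}
  ]
}}

```text
time: 3.28
position: [0.5431, -0.264, 0.203]
tool_rot: [1.117, 2.936, 0.002]
ft_force: [0.8, 1.6, 1.3]
grip_width: 0.998
grip_force: 0.0
```

Run:
```python
from h import *
w=grab('wrist','w2.png')
s=ctrl.get_state();print(s['time'],s['position'],s['tool_rot'])
for t in('jigger','plate','bitters_1'):
    for d in vision.spot_in('wrist',t)[:3]:
        b=d['bbox'];print(t,d['conf'],np.round(b))
print(proj(w,[[.5425,-.283,.084],[.5425,-.283,.006],[.493,-.2434,.041]]))
plan([yawpose(.543,-.283,.043,48)],g=1)
```

```text
3.3333 [ 0.5409593  -0.27368958  0.19947913] [-1.13230983 -2.9289125   0.01525232]
jigger 0.85 [ 76. 197. 151. 259.]
jigger 0.74 [245. 172. 289. 231.]
jigger 0.66 [160. 237. 213. 271.]
plate 0.82 [208.  50. 326. 212.]
plate 0.73 [390.   0. 481.  39.]
bitters_1 0.57 [349. 127. 396. 162.]
[[265.46021341 212.54419912]
 [268.37374635 191.51780372]
 [263.15412677 140.42074729]]
[{"tx":-2.8,"ty":-2.5,"tz":31.9,"wx":0,"wy":0,"wz":0,"gripper":1},{"tx":-5.7,"ty":-5,"tz":63.7,"wx":-0.001,"wy":-0.001,"wz":0.001,"gripper":1},{"tx":-8.5,"ty":-7.5,"tz":95.6,"wx":-0.001,"wy":-0.001,"wz":0.001,"gripper":1},{"tx":-11.4,"ty":-10,"tz":127.4,"wx":-0.002,"wy":-0.002,"wz":0.002,"gripper":1},{"tx":-14.2,"ty":-12.5,"tz":159.3,"wx":-0.002,"wy":-0.002,"wz":0.002,"gripper":1}]
```

View pics/w2.png

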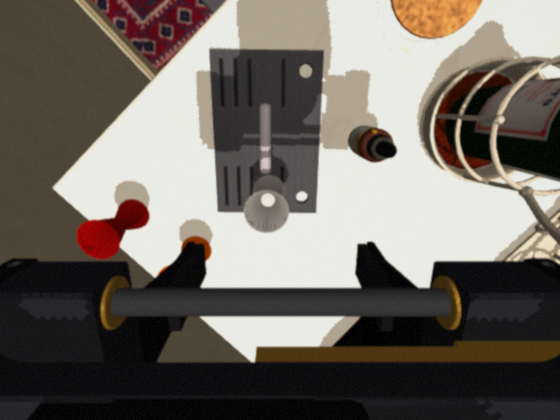

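The rim is at (266,212), as predicted, with the handle bar above it at (264,138). The other jigger shapes in view are the red one (115,230) and the orange one (195,250). I'll descend partway.

{"method": "jog_arm", "body": {
  "increments": [
    {"tx": 0, "ty": 0, "tz": 30, "wx": 0, "wy": 0, "wz": 0, "gripper": 1},
    {"tx": 0, "ty": 0, "tz": 60, "wx": 0, "wy": 0, "wz": 0, "gripper": 1},
    {"tx": 0, "ty": 0, "tz": 85, "wx": 0, "wy": 0, "wz": 0, "gripper": 1},
    {"tx": 0, "ty": 0, "tz": 95, "wx": 0, "wy": 0, "wz": 0, "gripper": 1},
    {"tx": 0, "ty": 0, "tz": 95, "wx": 0, "wy": 0, "wz": 0, "gripper": 1}
  ]
}}

```text
time: 3.9
position: [0.5406, -0.2611, 0.1068]
tool_rot: [-1.115, -2.933, -0.003]
ft_force: [-0.4, -0.2, -0.2]
grip_width: 1.001
grip_force: 0.0
```

Run:
```python
from h import *
s=ctrl.get_state();print(s['time'],s['position'],s['tool_rot'])
plan([yawpose(.5427,-.283,.043,48)],g=1)
```

```text
3.9 [ 0.54058052 -0.26107948  0.10684355] [-1.11533857e+00 -2.93260839e+00 -2.70442126e-03]
[{"tx":-8.2,"ty":-7.5,"tz":31.9,"wx":0,"wy":-0.002,"wz":0.003,"gripper":1},{"tx":-16.4,"ty":-15,"tz":63.8,"wx":0,"wy":-0.004,"wz":0.006,"gripper":1},{"tx":-16.4,"ty":-15,"tz":63.8,"wx":0,"wy":-0.004,"wz":0.006,"gripper":1},{"tx":-16.4,"ty":-15,"tz":63.8,"wx":0,"wy":-0.004,"wz":0.006,"gripper":1},{"tx":-16.4,"ty":-15,"tz":63.8,"wx":0,"wy":-0.004,"wz":0.006,"gripper":1}]
```

{"method": "jog_arm", "body": {
  "increments": [
    {"tx": -8, "ty": -8, "tz": 0, "wx": 0, "wy": 0, "wz": 0, "gripper": 1},
    {"tx": -16, "ty": -15, "tz": 5, "wx": 0, "wy": 0, "wz": 0.005, "gripper": 1},
    {"tx": -16, "ty": -15, "tz": 20, "wx": 0, "wy": 0, "wz": 0.005, "gripper": 1},
    {"tx": -16, "ty": -15, "tz": 35, "wx": 0, "wy": 0, "wz": 0.005, "gripper": 1},
    {"tx": -16, "ty": -15, "tz": 48, "wx": 0, "wy": 0, "wz": 0.005, "gripper": 1}
  ]
}}

```text
time: 4.32
position: [0.5439, -0.2887, 0.0618]
tool_rot: [1.131, 2.927, -0.0]
ft_force: [0.3, -0.2, -0.8]
grip_width: 1.005
grip_force: 0.0
```

{"method": "jog_arm", "body": {
  "increments": [
    {"tx": 0, "ty": 0, "tz": 8, "wx": 0, "wy": 0, "wz": 0, "gripper": 1},
    {"tx": 0, "ty": 0, "tz": 14, "wx": 0, "wy": 0, "wz": 0, "gripper": 1},
    {"tx": 0, "ty": 0, "tz": 16, "wx": 0, "wy": 0, "wz": 0, "gripper": 1},
    {"tx": 0, "ty": 0, "tz": 16, "wx": 0, "wy": 0, "wz": 0, "gripper": 1},
    {"tx": 0, "ty": 0, "tz": 16, "wx": 0, "wy": 0, "wz": 0, "gripper": 1}
  ]
}}

```text
time: 4.73
position: [0.5434, -0.2869, 0.0454]
tool_rot: [1.129, 2.93, 0.0]
ft_force: [0.2, 0.6, -0.2]
grip_width: 1.001
grip_force: 0.0
```

Run:
```python
from h import *
s=ctrl.get_state();print(s['time'],s['position'],s['tool_rot'],s['ft_force'])
plan([yawpose(.5427,-.283,.043,48)],g=1)
```

```text
4.7333 [ 0.54339163 -0.28693583  0.04535911] [1.12946089e+00 2.93047941e+00 1.31454011e-05] [ 0.15444263  0.56052843 -0.15566412]
[{"tx":3.2,"ty":2.5,"tz":2.4,"wx":0,"wy":0.001,"wz":-0.003,"gripper":1},{"tx":3.2,"ty":2.5,"tz":2.4,"wx":0,"wy":0.001,"wz":-0.003,"gripper":1},{"tx":3.2,"ty":2.5,"tz":2.4,"wx":0,"wy":0.001,"wz":-0.003,"gripper":1},{"tx":3.2,"ty":2.5,"tz":2.4,"wx":0,"wy":0.001,"wz":-0.003,"gripper":1},{"tx":3.2,"ty":2.5,"tz":2.4,"wx":0,"wy":0.001,"wz":-0.003,"gripper":1}]
```

{"method": "jog_arm", "body": {
  "increments": [
    {"tx": 3, "ty": 2.5, "tz": 2, "wx": 0, "wy": 0, "wz": 0, "gripper": 0.6},
    {"tx": 3, "ty": 2.5, "tz": 2, "wx": 0, "wy": 0, "wz": 0, "gripper": 0.55},
    {"tx": 3, "ty": 2.5, "tz": 2, "wx": 0, "wy": 0, "wz": 0, "gripper": 0.5},
    {"tx": 3, "ty": 2.5, "tz": 2, "wx": 0, "wy": 0, "wz": 0, "gripper": 0.45},
    {"tx": 3, "ty": 2.5, "tz": 2, "wx": 0, "wy": 0, "wz": 0, "gripper": 0.4}
  ],
  "grip_force": 12
}}

```text
time: 5.15
position: [0.5425, -0.2828, 0.043]
tool_rot: [1.13, 2.931, 0.0]
ft_force: [0.3, -0.7, -0.2]
grip_width: 0.703
grip_force: 0.0
```

{"method": "jog_arm", "body": {
  "increments": [
    {"tx": 0, "ty": 0, "tz": 0, "wx": 0, "wy": 0, "wz": 0, "gripper": 0.4},
    {"tx": 0, "ty": 0, "tz": 0, "wx": 0, "wy": 0, "wz": 0, "gripper": 0.4},
    {"tx": 0, "ty": 0, "tz": -4, "wx": 0, "wy": 0, "wz": 0, "gripper": 0.4},
    {"tx": 0, "ty": 0, "tz": -12, "wx": 0, "wy": 0, "wz": 0, "gripper": 0.4},
    {"tx": 0, "ty": 0, "tz": -24, "wx": 0, "wy": 0, "wz": 0, "gripper": 0.4}
  ]
}}

```text
time: 5.57
position: [0.5415, -0.2825, 0.0666]
tool_rot: [-1.129, -2.929, 0.0]
ft_force: [0.5, -0.2, -0.8]
grip_width: 0.48
grip_force: 12.0
```

Run:
```python
from h import *
s=ctrl.get_state();print(s['time'],s['position'],s['tool_rot'],s['ft_force'],s['grip_width'],s['grip_force'])
plan([yawpose(.54,-.26,.13,50),yawpose(.51,-.12,.15,65),yawpose(.4965,-.0145,.12,80)],mm=30,g=.4)
```

```text
5.5667 [ 0.54154016 -0.28247332  0.06663078] [-1.12940387e+00 -2.92925196e+00  1.99170539e-04] [ 0.5337943  -0.21589685 -0.78520199] 0.479589514379598 11.99051811150639
[{"tx":5.5,"ty":5.2,"tz":-21.1,"wx":0,"wy":-0.001,"wz":-0.013,"gripper":0.4},{"tx":10.9,"ty":10.4,"tz":-42.2,"wx":-0.001,"wy":-0.001,"wz":-0.025,"gripper":0.4},{"tx":16.4,"ty":15.6,"tz":-63.4,"wx":-0.001,"wy":-0.002,"wz":-0.038,"gripper":0.4},{"tx":39.6,"ty":32.3,"tz":-67.3,"wx":-0.001,"wy":-0.002,"wz":-0.09,"gripper":0.4},{"tx":62.9,"ty":49,"tz":-71.3,"wx":-0.001,"wy":-0.002,"wz":-0.143,"gripper":0.4}]
[{"tx":20.6,"ty":19.9,"tz":-4,"wx":0,"wy":0,"wz":-0.052,"gripper":0.4},{"tx":41.2,"ty":39.7,"tz":-8,"wx":0,"wy":0,"wz":-0.104,"gripper":0.4},{"tx":61.8,"ty":59.6,"tz":-12,"wx":0,"wy":0,"wz":-0.157,"gripper":0.4},{"tx":79.4,"ty":79.6,"tz":-4.5,"wx":0,"wy":0,"wz":-0.222,"gripper":0.4},{"tx":96.9,"ty":99.6,"tz":3,"wx":0,"wy":0,"wz":-0.288,"gripper":0.4}]
[{"tx":11.2,"ty":24.1,"tz":7.5,"wx":0,"wy":0,"wz":-0.065,"gripper":0.4},{"tx":22.3,"ty":48.3,"tz":15,"wx":0,"wy":0,"wz":-0.13,"gripper":0.4},{"tx":22.3,"ty":48.3,"tz":15,"wx":0,"wy":0,"wz":-0.13,"gripper":0.4},{"tx":22.3,"ty":48.3,"tz":15,"wx":0,"wy":0,"wz":-0.13,"gripper":0.4},{"tx":22.3,"ty":48.3,"tz":15,"wx":0,"wy":0,"wz":-0.13,"gripper":0.4}]
```

Run:
```python
from h import *
plan([yawpose(.53,-.25,.13,50),yawpose(.49,-.13,.155,68),yawpose(.4965,-.0145,.12,86)],mm=28,deg=5,g=.4)
```

```text
[{"tx":10.2,"ty":5.4,"tz":-21.1,"wx":0,"wy":-0.001,"wz":-0.013,"gripper":0.4},{"tx":20.3,"ty":10.8,"tz":-42.2,"wx":-0.001,"wy":-0.001,"wz":-0.025,"gripper":0.4},{"tx":30.5,"ty":16.3,"tz":-63.3,"wx":-0.001,"wy":-0.002,"wz":-0.038,"gripper":0.4},{"tx":52.5,"ty":28.7,"tz":-68.3,"wx":-0.001,"wy":-0.002,"wz":-0.101,"gripper":0.4},{"tx":74.6,"ty":41.1,"tz":-73.3,"wx":-0.001,"wy":-0.002,"wz":-0.164,"gripper":0.4}]
[{"tx":19.7,"ty":15.8,"tz":-5,"wx":0,"wy":0,"wz":-0.062,"gripper":0.4},{"tx":39.4,"ty":31.7,"tz":-10,"wx":0,"wy":0,"wz":-0.125,"gripper":0.4},{"tx":59.1,"ty":47.5,"tz":-14.9,"wx":0,"wy":0,"wz":-0.188,"gripper":0.4},{"tx":70.5,"ty":67.7,"tz":-7.9,"wx":0,"wy":0,"wz":-0.251,"gripper":0.4},{"tx":82,"ty":87.8,"tz":-0.9,"wx":0,"wy":0,"wz":-0.314,"gripper":0.4}]
[{"tx":4.6,"ty":22.6,"tz":7,"wx":0,"wy":0,"wz":-0.063,"gripper":0.4},{"tx":9.2,"ty":45.3,"tz":14,"wx":0,"wy":0,"wz":-0.125,"gripper":0.4},{"tx":13.9,"ty":68,"tz":21,"wx":0,"wy":0,"wz":-0.188,"gripper":0.4},{"tx":13.9,"ty":68,"tz":21,"wx":0,"wy":0,"wz":-0.188,"gripper":0.4},{"tx":13.9,"ty":68,"tz":21,"wx":0,"wy":0,"wz":-0.188,"gripper":0.4}]
```

{"method": "jog_arm", "body": {
  "increments": [
    {"tx": 10, "ty": 5, "tz": -21, "wx": 0, "wy": 0, "wz": -0.013, "gripper": 0.4},
    {"tx": 20, "ty": 11, "tz": -42, "wx": 0, "wy": 0, "wz": -0.025, "gripper": 0.4},
    {"tx": 31, "ty": 16, "tz": -63, "wx": 0, "wy": 0, "wz": -0.038, "gripper": 0.4},
    {"tx": 53, "ty": 29, "tz": -68, "wx": 0, "wy": 0, "wz": -0.1, "gripper": 0.4},
    {"tx": 75, "ty": 41, "tz": -73, "wx": 0, "wy": 0, "wz": -0.164, "gripper": 0.4}
  ]
}}

```text
time: 5.98
position: [0.5149, -0.2029, 0.1424]
tool_rot: [0.884, 3.011, -0.0]
ft_force: [0.1, 0.9, -0.6]
grip_width: 0.477
grip_force: 12.0
```

{"method": "jog_arm", "body": {
  "increments": [
    {"tx": 20, "ty": 16, "tz": -5, "wx": 0, "wy": 0, "wz": -0.062, "gripper": 0.4},
    {"tx": 39, "ty": 32, "tz": -10, "wx": 0, "wy": 0, "wz": -0.125, "gripper": 0.4},
    {"tx": 59, "ty": 48, "tz": -15, "wx": 0, "wy": 0, "wz": -0.188, "gripper": 0.4},
    {"tx": 71, "ty": 68, "tz": -8, "wx": 0, "wy": 0, "wz": -0.251, "gripper": 0.4},
    {"tx": 82, "ty": 88, "tz": -1, "wx": 0, "wy": 0, "wz": -0.314, "gripper": 0.4}
  ]
}}

```text
time: 6.4
position: [0.4937, -0.0823, 0.1418]
tool_rot: [0.397, 3.113, 0.003]
ft_force: [0.4, 0.1, -0.6]
grip_width: 0.481
grip_force: 12.0
```

{"method": "jog_arm", "body": {
  "increments": [
    {"tx": 5, "ty": 23, "tz": 7, "wx": 0, "wy": 0, "wz": -0.063, "gripper": 0.4},
    {"tx": 9, "ty": 44, "tz": 14, "wx": 0, "wy": 0, "wz": -0.125, "gripper": 0.4},
    {"tx": 12, "ty": 58, "tz": 18, "wx": 0, "wy": 0, "wz": -0.16, "gripper": 0.4},
    {"tx": 14, "ty": 65, "tz": 21, "wx": 0, "wy": 0, "wz": -0.18, "gripper": 0.4},
    {"tx": 14, "ty": 68, "tz": 21, "wx": 0, "wy": 0, "wz": -0.188, "gripper": 0.4}
  ]
}}

```text
time: 6.82
position: [0.4962, -0.0131, 0.1185]
tool_rot: [-0.105, -3.138, 0.002]
ft_force: [0.4, -0.5, -0.8]
grip_width: 0.482
grip_force: 12.0
```

Run:
```python
from h import *
s=ctrl.get_state();print(s['time'],s['position'],s['tool_rot'],s['ft_force'],s['grip_width'],s['grip_force'])
w=grab('wrist','w3.png');t=grab('scene','s3.png')
cv2.imwrite('pics/m3.png',np.hstack([cv2.resize(w['color'],(400,300)),cv2.resize(t['color'][130:310,200:440],(400,300))]))
for n,i in(('wrist',w),('scene',t)):
    for th in('coaster_top',):
        for d in vision.spot_in(n,th)[:2]:
            b=d['bbox'];print(n,th,d['conf'],np.round(b),onz(i,(b[0]+b[2])/2,(b[1]+b[3])/2,.006))
plan([yawpose(.4965,-.0145,.045,86)],mm=28,deg=5,g=.4)
```

```text
6.8167 [ 0.49619904 -0.01314824  0.1184868 ] [-1.04513951e-01 -3.13755891e+00  1.73762240e-03] [ 0.42296968 -0.54958662 -0.78166032] 0.4817261857560455 11.990305081262704
wrist coaster_top 0.94 [229. 152. 335. 244.] [ 0.49169037 -0.01195263  0.006     ]
scene coaster_top 0.7 [264. 237. 296. 267.] [ 0.48986969 -0.0185966   0.006     ]
scene coaster_top 0.39 [163. 167. 234. 234.] [0.55569369 0.31543367 0.006     ]
[{"tx":0.2,"ty":0.4,"tz":25,"wx":0,"wy":0,"wz":-0.001,"gripper":0.4},{"tx":0.5,"ty":0.9,"tz":50,"wx":0,"wy":0,"wz":-0.002,"gripper":0.4},{"tx":0.7,"ty":1.3,"tz":75,"wx":-0.001,"wy":0,"wz":-0.002,"gripper":0.4},{"tx":0.7,"ty":1.3,"tz":75,"wx":-0.001,"wy":0,"wz":-0.002,"gripper":0.4},{"tx":0.7,"ty":1.3,"tz":75,"wx":-0.001,"wy":0,"wz":-0.002,"gripper":0.4}]
```

View pics/m3.png

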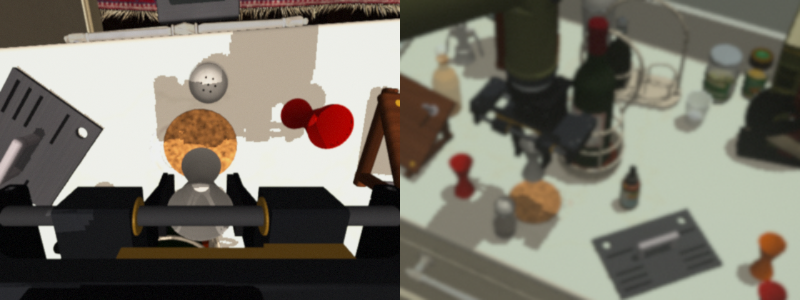

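The jigger is held upright over the coaster, which sits at wrist (280,195). I'll lower it and release.

{"method": "jog_arm", "body": {
  "increments": [
    {"tx": 1, "ty": 1, "tz": 18, "wx": 0, "wy": 0, "wz": 0, "gripper": 0.4},
    {"tx": 2, "ty": 1, "tz": 36, "wx": 0, "wy": 0, "wz": 0, "gripper": 0.4},
    {"tx": 2, "ty": 1, "tz": 52, "wx": 0, "wy": 0, "wz": 0, "gripper": 0.4},
    {"tx": 2, "ty": 1, "tz": 62, "wx": 0, "wy": 0, "wz": 0, "gripper": 0.4},
    {"tx": 2, "ty": 1, "tz": 68, "wx": 0, "wy": 0, "wz": 0, "gripper": 0.4}
  ]
}}

```text
time: 7.43
position: [0.4943, -0.0143, 0.0509]
tool_rot: [-0.112, -3.138, 0.001]
ft_force: [-0.3, 0.7, -1.1]
grip_width: 0.479
grip_force: 12.0
```

{"method": "jog_arm", "body": {
  "increments": [
    {"tx": 0, "ty": 0, "tz": 2, "wx": 0, "wy": 0, "wz": 0, "gripper": 0.4},
    {"tx": 0, "ty": 0, "tz": 4, "wx": 0, "wy": 0, "wz": 0, "gripper": 0.4},
    {"tx": 0, "ty": 0, "tz": 5, "wx": 0, "wy": 0, "wz": 0, "gripper": 0.4},
    {"tx": 0, "ty": 0, "tz": 6, "wx": 0, "wy": 0, "wz": 0, "gripper": 0.4},
    {"tx": 0, "ty": 0, "tz": 6, "wx": 0, "wy": 0, "wz": 0, "gripper": 0.4}
  ]
}}

```text
time: 7.85
position: [0.4953, -0.0132, 0.0462]
tool_rot: [0.109, 3.139, 0.001]
ft_force: [0.1, -0.5, -1.5]
grip_width: 0.479
grip_force: 12.0
```

{"method": "jog_arm", "body": {
  "increments": [
    {"tx": 0, "ty": 0, "tz": 1, "wx": 0, "wy": 0, "wz": 0, "gripper": 0.4},
    {"tx": 0, "ty": 0, "tz": 2, "wx": 0, "wy": 0, "wz": 0, "gripper": 0.4},
    {"tx": 0, "ty": 0, "tz": 3, "wx": 0, "wy": 0, "wz": 0, "gripper": 0.4},
    {"tx": 0, "ty": 0, "tz": 3, "wx": 0, "wy": 0, "wz": 0, "gripper": 0.4},
    {"tx": 0, "ty": 0, "tz": 3, "wx": 0, "wy": 0, "wz": 0, "gripper": 0.4}
  ]
}}

```text
time: 8.27
position: [0.4967, -0.0126, 0.0449]
tool_rot: [0.109, 3.136, 0.003]
ft_force: [-2.2, 1.3, 11.6]
grip_width: 0.476
grip_force: 11.9
```

{"method": "jog_arm", "body": {
  "increments": [
    {"tx": 0, "ty": 0, "tz": -1, "wx": 0, "wy": 0, "wz": 0, "gripper": 0.5},
    {"tx": 0, "ty": 0, "tz": -1, "wx": 0, "wy": 0, "wz": 0, "gripper": 0.55},
    {"tx": 0, "ty": 0, "tz": -1, "wx": 0, "wy": 0, "wz": 0, "gripper": 0.6},
    {"tx": 0, "ty": 0, "tz": -1, "wx": 0, "wy": 0, "wz": 0, "gripper": 0.7},
    {"tx": 0, "ty": 0, "tz": -1, "wx": 0, "wy": 0, "wz": 0, "gripper": 0.75}
  ]
}}

```text
time: 8.68
position: [0.4946, -0.0133, 0.0436]
tool_rot: [-0.11, -3.139, 0.0]
ft_force: [0.1, -0.3, 0.1]
grip_width: 0.675
grip_force: 0.0
```

Run:
```python
from h import *
s=ctrl.get_state();print(s['time'],s['position'],s['tool_rot'],s['ft_force'],s['grip_width'],s['grip_force'])
plan([yawpose(.4955,-.0135,.2,86),yawpose(.48,-.1,.23,70),yawpose(.493,-.2434,.17,48)],mm=32,deg=6,g=.75)
```

```text
8.6833 [ 0.49464112 -0.01328978  0.04357908] [-1.09718916e-01 -3.13935079e+00  1.33793020e-04] [ 0.05628998 -0.33667427  0.13738631] 0.6751650062470914 0.0
[{"tx":-0.2,"ty":0,"tz":-31.3,"wx":0,"wy":0,"wz":0,"gripper":0.75},{"tx":-0.3,"ty":-0.1,"tz":-62.6,"wx":0,"wy":0,"wz":0,"gripper":0.75},{"tx":-0.5,"ty":-0.1,"tz":-93.9,"wx":0,"wy":0,"wz":0,"gripper":0.75},{"tx":-0.7,"ty":-0.1,"tz":-125.1,"wx":0,"wy":0,"wz":0,"gripper":0.75},{"tx":-0.8,"ty":-0.2,"tz":-156.4,"wx":0,"wy":0,"wz":0,"gripper":0.75}]
[{"tx":3.1,"ty":-29.1,"tz":-10,"wx":0,"wy":0,"wz":0.093,"gripper":0.75},{"tx":6.3,"ty":-58.2,"tz":-20,"wx":0,"wy":0,"wz":0.186,"gripper":0.75},{"tx":9.4,"ty":-87.3,"tz":-30,"wx":0,"wy":0,"wz":0.279,"gripper":0.75},{"tx":4.8,"ty":-115.8,"tz":-18,"wx":0,"wy":0,"wz":0.356,"gripper":0.75},{"tx":0.2,"ty":-144.2,"tz":-6,"wx":0,"wy":0,"wz":0.433,"gripper":0.75}]
[{"tx":-16.1,"ty":-23.9,"tz":12,"wx":0,"wy":0,"wz":0.077,"gripper":0.75},{"tx":-32.2,"ty":-47.7,"tz":24,"wx":0,"wy":0,"wz":0.153,"gripper":0.75},{"tx":-48.3,"ty":-71.6,"tz":36,"wx":0,"wy":0,"wz":0.23,"gripper":0.75},{"tx":-48.3,"ty":-71.6,"tz":36,"wx":0,"wy":0,"wz":0.23,"gripper":0.75},{"tx":-48.3,"ty":-71.6,"tz":36,"wx":0,"wy":0,"wz":0.23,"gripper":0.75}]
```

{"method": "jog_arm", "body": {
  "increments": [
    {"tx": 0, "ty": 0, "tz": -20, "wx": 0, "wy": 0, "wz": 0, "gripper": 0.75},
    {"tx": 0, "ty": 0, "tz": -55, "wx": 0, "wy": 0, "wz": 0, "gripper": 0.75},
    {"tx": 0, "ty": 0, "tz": -90, "wx": 0, "wy": 0, "wz": 0, "gripper": 0.75},
    {"tx": 0, "ty": 0, "tz": -125, "wx": 0, "wy": 0, "wz": 0, "gripper": 0.75},
    {"tx": 0, "ty": 0, "tz": -157, "wx": 0, "wy": 0, "wz": 0, "gripper": 0.75}
  ]
}}

```text
time: 9.1
position: [0.4947, -0.0135, 0.2027]
tool_rot: [0.11, 3.139, 0.0]
ft_force: [1.7, 1.3, -0.5]
grip_width: 0.748
grip_force: 0.0
```

{"method": "jog_arm", "body": {
  "increments": [
    {"tx": 3, "ty": -29, "tz": -10, "wx": 0, "wy": 0, "wz": 0.093, "gripper": 0.75},
    {"tx": 6, "ty": -58, "tz": -20, "wx": 0, "wy": 0, "wz": 0.186, "gripper": 0.75},
    {"tx": 9, "ty": -87, "tz": -30, "wx": 0, "wy": 0, "wz": 0.279, "gripper": 0.75},
    {"tx": 5, "ty": -116, "tz": -18, "wx": 0, "wy": 0, "wz": 0.356, "gripper": 0.75},
    {"tx": 0, "ty": -144, "tz": -6, "wx": 0, "wy": 0, "wz": 0.433, "gripper": 0.75}
  ]
}}

```text
time: 9.52
position: [0.4853, -0.1585, 0.208]
tool_rot: [0.786, 3.038, 0.003]
ft_force: [0.1, -0.3, -0.5]
grip_width: 0.751
grip_force: 0.0
```

{"method": "jog_arm", "body": {
  "increments": [
    {"tx": -16, "ty": -24, "tz": 12, "wx": 0, "wy": 0, "wz": 0.077, "gripper": 0.75},
    {"tx": -32, "ty": -47, "tz": 24, "wx": 0, "wy": 0, "wz": 0.153, "gripper": 0.75},
    {"tx": -42, "ty": -63, "tz": 31, "wx": 0, "wy": 0, "wz": 0.2, "gripper": 0.75},
    {"tx": -47, "ty": -70, "tz": 35, "wx": 0, "wy": 0, "wz": 0.225, "gripper": 0.75},
    {"tx": -48, "ty": -72, "tz": 36, "wx": 0, "wy": 0, "wz": 0.23, "gripper": 0.75}
  ]
}}

```text
time: 9.93
position: [0.4913, -0.2447, 0.1699]
tool_rot: [-1.13, -2.93, 0.002]
ft_force: [-0.3, 0.3, 0.2]
grip_width: 0.75
grip_force: 0.0
```

Run:
```python
from h import *
s=ctrl.get_state();print(s['time'],s['position'],s['tool_rot'],s['ft_force'],s['grip_width'],s['grip_force'])
w=grab('wrist','w4.png');t=grab('scene','s4.png')
m=np.hstack([cv2.resize(w['color'],(560,420)),cv2.resize(t['color'][200:305,225:285],(240,420))])
cv2.imwrite('pics/m4.png',m)
r=R.from_euler('z',.8388);f=lambda q:r.apply(np.array(q)/1e3)+[.4928,-.2434,0]
print(np.round(proj(w,[f((42,70,6)),f((42,-70,6)),f((0,36,41)),f((0,-36,41)),f((60,90,6)),f((-60,90,6))])).tolist())
plan([yawpose(.493,-.2434,.015,48.06)],mm=28,deg=5,g=.75)
```

```text
9.9333 [ 0.4912755  -0.24468128  0.16986864] [-1.12990312e+00 -2.92970779e+00  2.23786477e-03] [-0.30909999  0.31220315  0.23791968] 0.750446446741528 0.0
[[324.0, 121.0], [320.0, 248.0], [283.0, 161.0], [283.0, 232.0], [343.0, 100.0], [222.0, 101.0]]
[{"tx":-0.2,"ty":0,"tz":25.9,"wx":0,"wy":0,"wz":0,"gripper":0.75},{"tx":-0.5,"ty":0,"tz":51.9,"wx":0,"wy":0,"wz":0,"gripper":0.75},{"tx":-0.7,"ty":-0.1,"tz":77.8,"wx":0,"wy":0,"wz":0,"gripper":0.75},{"tx":-0.9,"ty":-0.1,"tz":103.7,"wx":0,"wy":-0.001,"wz":0,"gripper":0.75},{"tx":-1.1,"ty":-0.1,"tz":129.6,"wx":0,"wy":-0.001,"wz":0,"gripper":0.75}]
[{"tx":-0.2,"ty":0,"tz":26,"wx":0,"wy":0,"wz":0,"gripper":0.75},{"tx":-0.2,"ty":0,"tz":26,"wx":0,"wy":0,"wz":0,"gripper":0.75},{"tx":-0.2,"ty":0,"tz":26,"wx":0,"wy":0,"wz":0,"gripper":0.75},{"tx":-0.2,"ty":0,"tz":26,"wx":0,"wy":0,"wz":0,"gripper":0.75},{"tx":-0.2,"ty":0,"tz":26,"wx":0,"wy":0,"wz":0,"gripper":0.75}]
```

View pics/m4.png

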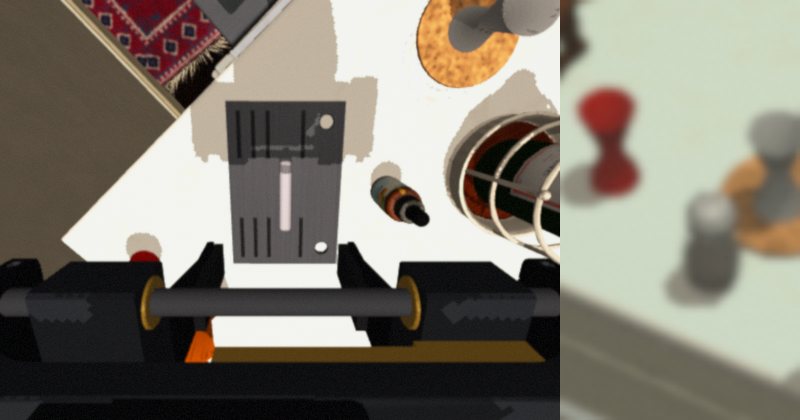

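The jigger stands upright in the middle of the coaster. The plate holes are at wrist (326,121) and (321,246) and the bar at (285,161–231), about 2 px right of the prediction. I'll descend onto the handle.

{"method": "jog_arm", "body": {
  "increments": [
    {"tx": 0, "ty": 1, "tz": 30, "wx": 0, "wy": 0, "wz": 0, "gripper": 0.75},
    {"tx": 0, "ty": 2, "tz": 60, "wx": 0, "wy": 0, "wz": 0, "gripper": 0.7},
    {"tx": -1, "ty": 2, "tz": 88, "wx": 0, "wy": 0, "wz": 0, "gripper": 0.65},
    {"tx": -1, "ty": 2, "tz": 112, "wx": 0, "wy": 0, "wz": 0, "gripper": 0.6},
    {"tx": -1, "ty": 2, "tz": 130, "wx": 0, "wy": 0, "wz": 0, "gripper": 0.6}
  ]
}}

```text
time: 10.45
position: [0.4943, -0.2393, 0.0391]
tool_rot: [-1.119, -2.934, -0.003]
ft_force: [-0.8, -0.9, 0.4]
grip_width: 0.62
grip_force: 0.0
```

{"method": "jog_arm", "body": {
  "increments": [
    {"tx": 0, "ty": 0, "tz": 10, "wx": 0, "wy": 0, "wz": 0, "gripper": 0.6},
    {"tx": 0, "ty": 0, "tz": 17, "wx": 0, "wy": 0, "wz": 0, "gripper": 0.5},
    {"tx": 0, "ty": 0, "tz": 22, "wx": 0, "wy": 0, "wz": 0, "gripper": 0.45},
    {"tx": 0, "ty": 0, "tz": 25, "wx": 0, "wy": 0, "wz": 0, "gripper": 0.4},
    {"tx": 0, "ty": 0, "tz": 25, "wx": 0, "wy": 0, "wz": 0, "gripper": 0.4}
  ]
}}

```text
time: 10.87
position: [0.4948, -0.2421, 0.0162]
tool_rot: [1.124, 2.933, 0.001]
ft_force: [0.0, 0.0, 0.6]
grip_width: 0.426
grip_force: 0.0
```

{"method": "jog_arm", "body": {
  "increments": [
    {"tx": 0, "ty": 0, "tz": 1, "wx": 0, "wy": 0, "wz": 0, "gripper": 0.3},
    {"tx": 0, "ty": 0, "tz": 1, "wx": 0, "wy": 0, "wz": 0, "gripper": 0.25},
    {"tx": 0, "ty": 0, "tz": 1, "wx": 0, "wy": 0, "wz": 0, "gripper": 0.2},
    {"tx": 0, "ty": 0, "tz": 1, "wx": 0, "wy": 0, "wz": 0, "gripper": 0.15},
    {"tx": 0, "ty": 0, "tz": 1, "wx": 0, "wy": 0, "wz": 0, "gripper": 0.1}
  ],
  "grip_force": 40
}}

```text
time: 11.28
position: [0.4944, -0.2424, 0.0151]
tool_rot: [1.125, 2.933, 0.0]
ft_force: [-0.1, 0.3, -0.4]
grip_width: 0.15
grip_force: 0.0
```

{"method": "jog_arm", "body": {
  "increments": [
    {"tx": 0, "ty": 0, "tz": 0, "wx": 0, "wy": 0, "wz": 0, "gripper": 0.05},
    {"tx": 0, "ty": 0, "tz": 0, "wx": 0, "wy": 0, "wz": 0, "gripper": 0.05},
    {"tx": 0, "ty": 0, "tz": 0, "wx": 0, "wy": 0, "wz": 0, "gripper": 0.05},
    {"tx": 0, "ty": 0, "tz": 0, "wx": 0, "wy": 0, "wz": 0, "gripper": 0.05},
    {"tx": 0, "ty": 0, "tz": 0, "wx": 0, "wy": 0, "wz": 0, "gripper": 0.05}
  ]
}}

```text
time: 11.7
position: [0.4945, -0.2423, 0.0151]
tool_rot: [1.125, 2.933, 0.001]
ft_force: [0.0, -0.2, 2.5]
grip_width: 0.133
grip_force: 40.0
```

Run:
```python
from h import *
s=ctrl.get_state();print(s['time'],s['position'],s['tool_rot'],s['ft_force'],s['grip_width'],s['grip_force'])
w=grab('wrist','w5.png')
r=R.from_euler('z',.8388);f=lambda q:r.apply(np.array(q)/1e3)+[.4928,-.2434,0]
print(np.round(proj(w,[f((42,70,6)),f((42,-70,6)),f((0,36,41)),f((60,90,6)),f((-60,90,6))])).tolist())
```

```text
11.7 [ 0.49453822 -0.24227577  0.015059  ] [1.12534410e+00 2.93260639e+00 5.34282323e-04] [ 0.0132304  -0.2343185   2.49917062] 0.1332071644787514 39.99892696738243
[[356.0, 132.0], [341.0, 346.0], [277.0, 213.0], [393.0, 92.0], [161.0, 93.0]]
```

View pics/w5.png

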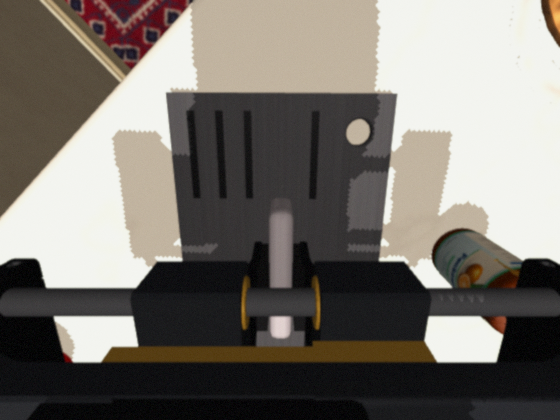

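The plate is gripped at the bar centre, with the left hole at (358,131) and corners at (167,93) and (395,94). I'll compute the grip offset and plan the transit.

```bash
cat >> h.py <<'E'
def standpose(o,yaw,h,dy=0,dx=0,tilt=np.deg2rad(35)):
    "TCP pose with plate underside h above face; dx,dy: TCP position in plate frame"
    r=R.from_euler('z',yaw)*R.from_euler('y',-tilt);M=r.as_matrix()
    return np.array(o)+r.apply([dx,dy,h+.015]),R.from_matrix(np.c_[M[:,1],M[:,0],-M[:,2]])
E
python3 - <<'E'
from h import *
w=grab('wrist');s=ctrl.get_state();r=R.from_rotvec(s['tool_rot'])
for n,u,v,q in(('hl',358,131.5,(42,70)),('c+',395.5,94,(60,90)),('c-',167,93,(-60,90))):
    t=r.inv().apply(onz(w,u,v,.006)-s['position'])*1e3;print(n,np.round(t,1),'TCP in plate: dy',q[1]-t[0],'dx',q[0]-t[1])
O=[.5172,.2826,.066]
plan([yawpose(.492,-.24,.12,48),yawpose(.46,-.15,.19,12),yawpose(.45,.05,.20,-8.7),standpose(O,-.152,.09)],mm=28,deg=6,g=.05)
E
```

```text
hl [70.8 41.2  9. ] TCP in plate: dy -0.8464721080985385 dx 0.8488180086607358
c+ [89.8 59.1  9. ] TCP in plate: dy 0.24530150464396172 dx 0.8573312066613923
c- [ 90.3 -59.    9. ] TCP in plate: dy -0.2937234361970127 dx -1.0137887295815133
[{"tx":0.8,"ty":0,"tz":-26.2,"wx":0,"wy":0,"wz":0,"gripper":0.05},{"tx":1.7,"ty":0,"tz":-52.5,"wx":0,"wy":0,"wz":0,"gripper":0.05},{"tx":2.5,"ty":0,"tz":-78.7,"wx":0,"wy":0,"wz":0,"gripper":0.05},{"tx":3.3,"ty":0,"tz":-105,"wx":0,"wy":0,"wz":0,"gripper":0.05},{"tx":17.3,"ty":7.6,"tz":-116.6,"wx":0,"wy":0,"wz":0.105,"gripper":0.05}]
[{"tx":14.7,"ty":6.1,"tz":-11.7,"wx":0,"wy":0,"wz":0.105,"gripper":0.05},{"tx":29.5,"ty":12.2,"tz":-23.4,"wx":0,"wy":0,"wz":0.209,"gripper":0.05},{"tx":44.2,"ty":18.3,"tz":-35,"wx":0,"wy":0,"wz":0.314,"gripper":0.05},{"tx":58.9,"ty":24.3,"tz":-46.7,"wx":0,"wy":0,"wz":0.419,"gripper":0.05},{"tx":73.6,"ty":30.4,"tz":-58.4,"wx":0,"wy":0,"wz":0.524,"gripper":0.05}]
[{"tx":24.7,"ty":4,"tz":-1.2,"wx":0,"wy":0,"wz":0.045,"gripper":0.05},{"tx":49.4,"ty":8,"tz":-2.5,"wx":0,"wy":0,"wz":0.09,"gripper":0.05},{"tx":74.2,"ty":11.9,"t
[... 602 characters left out ...]
":-0.068,"wy":0,"wz":0,"gripper":0.05},{"tx":53.4,"ty":-7.9,"tz":9.7,"wx":-0.136,"wy":0,"wz":0,"gripper":0.05},{"tx":80.1,"ty":-11.8,"tz":14.6,"wx":-0.204,"wy":0,"wz":0,"gripper":0.05},{"tx":106.7,"ty":-15.7,"tz":19.5,"wx":-0.272,"wy":0,"wz":0,"gripper":0.05},{"tx":133.4,"ty":-19.7,"tz":24.3,"wx":-0.34,"wy":0,"wz":0,"gripper":0.05}]
[{"tx":26.7,"ty":-5.3,"tz":3.3,"wx":-0.067,"wy":0,"wz":0,"gripper":0.05},{"tx":53.4,"ty":-10.6,"tz":6.6,"wx":-0.135,"wy":0,"wz":0,"gripper":0.05},{"tx":53.4,"ty":-10.6,"tz":6.6,"wx":-0.135,"wy":0,"wz":0,"gripper":0.05},{"tx":53.4,"ty":-10.6,"tz":6.6,"wx":-0.135,"wy":0,"wz":0,"gripper":0.05},{"tx":53.4,"ty":-10.6,"tz":6.6,"wx":-0.135,"wy":0,"wz":0,"gripper":0.05}]
```

{"method": "jog_arm", "body": {
  "increments": [
    {"tx": 0, "ty": 0, "tz": -12, "wx": 0, "wy": 0, "wz": 0, "gripper": 0.05},
    {"tx": 1, "ty": 0, "tz": -38, "wx": 0, "wy": 0, "wz": 0, "gripper": 0.05},
    {"tx": 2, "ty": 0, "tz": -66, "wx": 0, "wy": 0, "wz": 0, "gripper": 0.05},
    {"tx": 4, "ty": 0, "tz": -95, "wx": 0, "wy": 0, "wz": 0.03, "gripper": 0.05},
    {"tx": 17, "ty": 8, "tz": -117, "wx": 0, "wy": 0, "wz": 0.105, "gripper": 0.05}
  ]
}}

```text
time: 12.22
position: [0.4865, -0.2284, 0.1341]
tool_rot: [1.285, 2.864, -0.004]
ft_force: [1.4, -0.2, -1.7]
grip_width: 0.132
grip_force: 40.0
```

{"method": "jog_arm", "body": {
  "increments": [
    {"tx": 15, "ty": 6, "tz": -12, "wx": 0, "wy": 0, "wz": 0.105, "gripper": 0.05},
    {"tx": 30, "ty": 12, "tz": -23, "wx": 0, "wy": 0, "wz": 0.21, "gripper": 0.05},
    {"tx": 44, "ty": 18, "tz": -35, "wx": 0, "wy": 0, "wz": 0.314, "gripper": 0.05},
    {"tx": 59, "ty": 24, "tz": -47, "wx": 0, "wy": 0, "wz": 0.419, "gripper": 0.05},
    {"tx": 74, "ty": 30, "tz": -58, "wx": 0, "wy": 0, "wz": 0.524, "gripper": 0.05}
  ]
}}

```text
time: 12.63
position: [0.4585, -0.1497, 0.1901]
tool_rot: [-1.984, -2.434, 0.001]
ft_force: [-0.6, 0.0, -4.8]
grip_width: 0.134
grip_force: 40.0
```

{"method": "jog_arm", "body": {
  "increments": [
    {"tx": 25, "ty": 4, "tz": -1, "wx": 0, "wy": 0, "wz": 0.045, "gripper": 0.05},
    {"tx": 49, "ty": 8, "tz": -2, "wx": 0, "wy": 0, "wz": 0.09, "gripper": 0.05},
    {"tx": 74, "ty": 12, "tz": -4, "wx": 0, "wy": 0, "wz": 0.135, "gripper": 0.05},
    {"tx": 99, "ty": 16, "tz": -5, "wx": 0, "wy": 0, "wz": 0.18, "gripper": 0.05},
    {"tx": 124, "ty": 20, "tz": -6, "wx": 0, "wy": 0, "wz": 0.225, "gripper": 0.05}
  ]
}}

```text
time: 13.05
position: [0.4525, -0.0239, 0.1956]
tool_rot: [-2.242, -2.2, 0.001]
ft_force: [1.1, -0.5, -3.7]
grip_width: 0.13
grip_force: 40.0
```

{"method": "jog_arm", "body": {
  "increments": [
    {"tx": 25, "ty": -2, "tz": -1, "wx": 0, "wy": 0, "wz": 0.046, "gripper": 0.05},
    {"tx": 50, "ty": -3, "tz": -2, "wx": 0, "wy": 0, "wz": 0.091, "gripper": 0.05},
    {"tx": 75, "ty": -5, "tz": -4, "wx": 0, "wy": 0, "wz": 0.136, "gripper": 0.05},
    {"tx": 92, "ty": -5, "tz": -4, "wx": 0, "wy": 0, "wz": 0.136, "gripper": 0.05},
    {"tx": 100, "ty": -5, "tz": -4, "wx": 0, "wy": 0, "wz": 0.136, "gripper": 0.05}
  ]
}}

```text
time: 13.47
position: [0.4492, 0.0778, 0.1994]
tool_rot: [-2.38, -2.05, 0.001]
ft_force: [-0.2, 0.1, -2.8]
grip_width: 0.131
grip_force: 40.0
```

Run:
```python
from h import *
s=ctrl.get_state();print(s['time'],s['position'],s['tool_rot'],s['ft_force'],s['grip_width'],s['grip_force'],s['joint_positions'])
w=grab('wrist','w6.png')
r=R.from_euler('z',-.152)*R.from_euler('y',-np.deg2rad(35));f=lambda q:r.apply(np.array(q)/1e3)+[.5172,.2826,.066]
Q=np.round(proj(w,[f((42,70,0)),f((42,-70,0)),f((42,70,36)),f((42,-70,36)),f((75,100,0)),f((75,-100,0)),f((-75,100,0)),f((-75,-100,0))])).astype(int);print(Q.tolist())
m=w['color'].copy()
for q in Q: cv2.drawMarker(m,tuple(map(int,q)),(0,255,0),0,6,1)
cv2.imwrite('pics/w6m.png',cv2.resize(m,None,fx=1.4,fy=1.4))
plan([standpose([.5172,.2826,.066],-.152,.09)],mm=28,deg=6,g=.05)
```

```text
13.4667 [0.44923096 0.07777183 0.19942675] [-2.38000660e+00 -2.04977074e+00  1.37658857e-03] [-0.15303319  0.09463004 -2.79763144] 0.13141979905172083 39.99613456428051 [-0.75761011 -0.10926703  0.49807697  1.95548863  0.05420513  1.28362259
 -0.42628356]
[[393, -221], [373, 26], [374, -275], [355, 16], [460, -330], [413, 66], [251, -189], [256, 76]]
[{"tx":26.6,"ty":-2.9,"tz":5.9,"wx":-0.076,"wy":0,"wz":0,"gripper":0.05},{"tx":53.1,"ty":-5.8,"tz":11.8,"wx":-0.153,"wy":0,"wz":0.001,"gripper":0.05},{"tx":79.7,"ty":-8.7,"tz":17.8,"wx":-0.229,"wy":0,"wz":0.001,"gripper":0.05},{"tx":106.2,"ty":-11.6,"tz":23.7,"wx":-0.306,"wy":-0.001,"wz":0.002,"gripper":0.05},{"tx":132.8,"ty":-14.6,"tz":29.6,"wx":-0.382,"wy":-0.001,"wz":0.002,"gripper":0.05}]
[{"tx":26.5,"ty":-4.9,"tz":4.4,"wx":-0.077,"wy":0,"wz":0.001,"gripper":0.05},{"tx":53.1,"ty":-9.9,"tz":8.8,"wx":-0.153,"wy":0,"wz":0.001,"gripper":0.05},{"tx":79.6,"ty":-14.8,"tz":13.1,"wx":-0.23,"wy":0,"wz":0.002,"gripper":0.05},{"tx":79.6,"ty":-14.8,"tz":13.1,"wx":-0.23,"wy":0,"wz":0.002,"gripper":0.05},{"tx":79.6,"ty":-14.8,"tz":13.1,"wx":-0.23,"wy":0,"wz":0.002,"gripper":0.05}]
```

View pics/w6m.png

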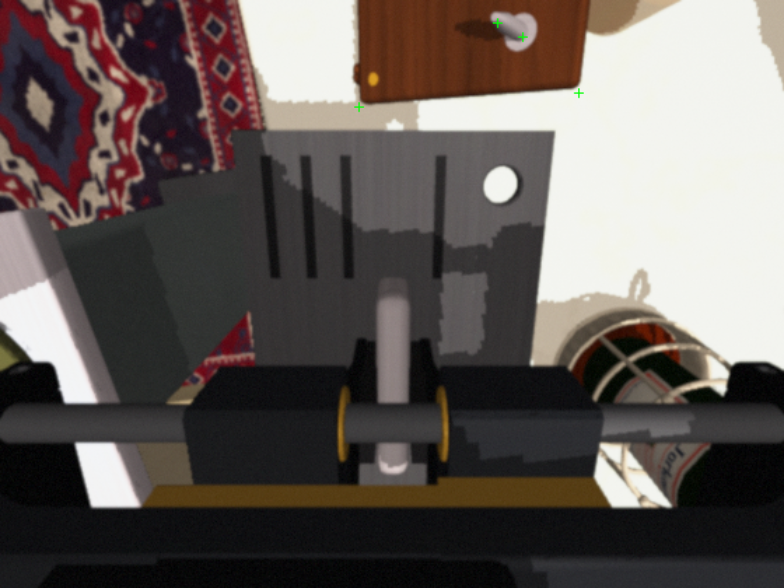

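The right peg shows at (519,31) for the collar and (497,20) for the tip in the 1.4x picture, about 2 mm off the prediction. I'll move left so the left peg comes into view, then measure it.

{"method": "jog_arm", "body": {
  "increments": [
    {"tx": 28, "ty": 0, "tz": 0, "wx": 0, "wy": 0, "wz": 0, "gripper": 0.05},
    {"tx": 60, "ty": 0, "tz": 0, "wx": 0, "wy": 0, "wz": 0, "gripper": 0.05},
    {"tx": 95, "ty": 0, "tz": 0, "wx": 0, "wy": 0, "wz": 0, "gripper": 0.05},
    {"tx": 125, "ty": 0, "tz": 0, "wx": 0, "wy": 0, "wz": 0, "gripper": 0.05},
    {"tx": 145, "ty": 0, "tz": 0, "wx": 0, "wy": 0, "wz": 0, "gripper": 0.05}
  ]
}}

```text
time: 13.93
position: [0.4722, 0.2205, 0.1995]
tool_rot: [2.382, 2.048, -0.001]
ft_force: [-0.4, 0.8, -3.9]
grip_width: 0.133
grip_force: 40.0
```

{"method": "jog_arm", "body": {
  "increments": [
    {"tx": 2, "ty": 0, "tz": 0, "wx": 0, "wy": 0, "wz": 0, "gripper": 0.05},
    {"tx": 2, "ty": 0, "tz": 0, "wx": 0, "wy": 0, "wz": 0, "gripper": 0.05},
    {"tx": 2, "ty": 0, "tz": 0, "wx": 0, "wy": 0, "wz": 0, "gripper": 0.05},
    {"tx": 2, "ty": 0, "tz": 0, "wx": 0, "wy": 0, "wz": 0, "gripper": 0.05},
    {"tx": 2, "ty": 0, "tz": 0, "wx": 0, "wy": 0, "wz": 0, "gripper": 0.05}
  ]
}}

```text
time: 14.35
position: [0.4727, 0.219, 0.1999]
tool_rot: [2.386, 2.043, -0.0]
ft_force: [-0.4, 0.0, -2.5]
grip_width: 0.133
grip_force: 40.0
```

Run:
```python
from h import *
import pickle
s=ctrl.get_state();print(s['time'],s['position'],s['tool_rot'])
w=grab('wrist','w7.png');pickle.dump(w,open('w7.pkl','wb'))
r=R.from_euler('z',-.152)*R.from_euler('y',-np.deg2rad(35));f=lambda q:r.apply(np.array(q)/1e3)+[.5172,.2826,.066]
Q=proj(w,[f((42,70,0)),f((42,70,36)),f((75,100,0)),f((-75,100,0))]);print(np.round(Q,1).tolist())
a=cv2.resize(w['color'][:110,300:440],(700,550),interpolation=cv2.INTER_CUBIC)
cv2.imwrite('pics/w7c.png',a)
```

```text
14.35 [0.4727297  0.21903459 0.19991248] [ 2.38616615e+00  2.04314847e+00 -1.54131943e-04]
[[368.7, 30.5], [350.2, 20.5], [418.8, -24.9], [251.7, 12.1]]
```

View pics/w7c.png

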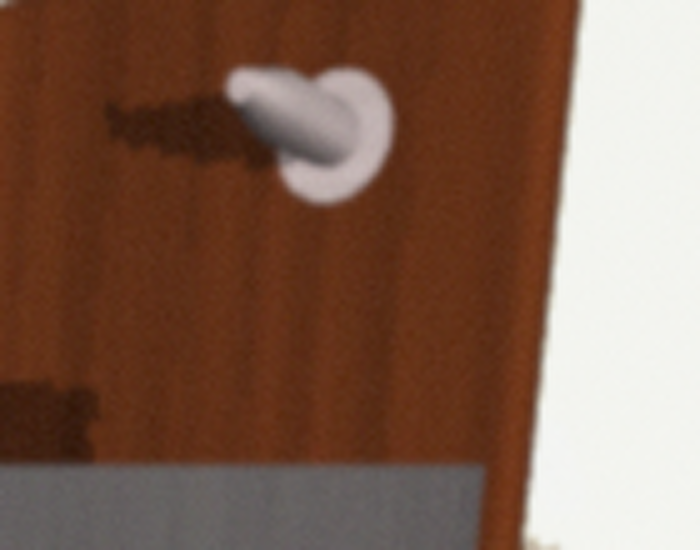

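The left peg collar centre is at raw (366.8,26.6) and its tip at (347.2,16.5). I'll refit the stand from both wrist views.

Run:
```python
from h import *
import pickle
from scipy.optimize import least_squares as LS
w7=pickle.load(open('w7.pkl','rb'))
def T(p,rv):
    M=np.eye(4);M[:3,:3]=R.from_rotvec(rv).as_matrix();M[:3,3]=p;return M
T7=T([.4727297,.21903459,.19991248],[2.38616615,2.04314847,-.000154]);T6=T([.44923096,.07777183,.19942675],[-2.38000660,-2.04977074,.00137659])
w6=dict(w7);w6['extrinsics']=np.array(w7['extrinsics'])@T7@np.linalg.inv(T6)
top=grab('top')
D=[(w7,(366.8,26.6),(42,70,0),1),(w7,(347.2,16.5),(42,70,36),1),(w6,(370.5,22),(42,-70,0),.7),(w6,(355,14.3),(42,-70,35),.7),
(top,(181.5,199.2),(42,70,0),1),(top,(230.2,206.7),(42,-70,0),1),(top,(172,187.5),(75,100,0),1),(top,(241.5,197.5),(75,-100,0),1)]
def fit(D,free):
    def f(p):
        r=R.from_euler('z',p[2])*R.from_euler('y',-np.deg2rad(35))
        return np.concatenate([(proj(c,r.apply(np.array(q)/1e3)+[p[0],p[1],.066])[0]-uv)*k for c,uv,q,k in D])
    s=LS(f,[.517,.283,-.15]);print(np.round(s.x,4),np.round(s.fun.reshape(-1,2),1).tolist());return s.x
fit(D[:4],1);x=fit(D,1)
plan([standpose([x[0],x[1],.066],x[2],.075)],mm=28,deg=6,g=.05)
```

```text
[ 0.5161  0.2849 -0.1446] [[-0.5, 0.5], [0.3, 0.3], [0.9, 0.6], [-0.6, -1.6]]
[ 0.5163  0.2847 -0.1453] [[-0.1, 0.8], [0.7, 0.6], [1.1, 0.7], [-0.5, -1.4], [-0.6, 0.8], [-0.6, 0.3], [-1.9, 1.0], [-0.8, 1.1]]
[{"tx":11.7,"ty":-3.1,"tz":10,"wx":-0.102,"wy":0,"wz":-0.001,"gripper":0.05},{"tx":23.5,"ty":-6.1,"tz":20.1,"wx":-0.204,"wy":0.001,"wz":-0.003,"gripper":0.05},{"tx":35.2,"ty":-9.2,"tz":30.1,"wx":-0.305,"wy":0.001,"wz":-0.004,"gripper":0.05},{"tx":47,"ty":-12.3,"tz":40.2,"wx":-0.407,"wy":0.002,"wz":-0.006,"gripper":0.05},{"tx":58.7,"ty":-15.4,"tz":50.2,"wx":-0.509,"wy":0.002,"wz":-0.007,"gripper":0.05}]
[{"tx":11.8,"ty":-7.5,"tz":7.4,"wx":-0.102,"wy":0,"wz":-0.001,"gripper":0.05},{"tx":11.8,"ty":-7.5,"tz":7.4,"wx":-0.102,"wy":0,"wz":-0.001,"gripper":0.05},{"tx":11.8,"ty":-7.5,"tz":7.4,"wx":-0.102,"wy":0,"wz":-0.001,"gripper":0.05},{"tx":11.8,"ty":-7.5,"tz":7.4,"wx":-0.102,"wy":0,"wz":-0.001,"gripper":0.05},{"tx":11.8,"ty":-7.5,"tz":7.4,"wx":-0.102,"wy":0,"wz":-0.001,"gripper":0.05}]
```

{"method": "jog_arm", "body": {
  "increments": [
    {"tx": 12, "ty": -4, "tz": 5, "wx": -0.1, "wy": 0, "wz": -0.001, "gripper": 0.05},
    {"tx": 24, "ty": -8, "tz": 12, "wx": -0.2, "wy": 0.001, "wz": -0.003, "gripper": 0.05},
    {"tx": 36, "ty": -11, "tz": 22, "wx": -0.3, "wy": 0.001, "wz": -0.004, "gripper": 0.05},
    {"tx": 47, "ty": -14, "tz": 33, "wx": -0.405, "wy": 0.002, "wz": -0.006, "gripper": 0.05},
    {"tx": 59, "ty": -15, "tz": 45, "wx": -0.509, "wy": 0.002, "wz": -0.007, "gripper": 0.05}
  ]
}}

```text
time: 14.87
position: [0.4661, 0.2819, 0.1562]
tool_rot: [2.059, 1.778, 0.468]
ft_force: [1.0, -0.4, -3.6]
grip_width: 0.133
grip_force: 40.0
```

{"method": "jog_arm", "body": {
  "increments": [
    {"tx": 7, "ty": -5, "tz": 6, "wx": -0.05, "wy": 0, "wz": 0, "gripper": 0.05},
    {"tx": 10, "ty": -7, "tz": 9, "wx": -0.08, "wy": 0, "wz": -0.001, "gripper": 0.05},
    {"tx": 12, "ty": -10, "tz": 12, "wx": -0.102, "wy": 0, "wz": -0.001, "gripper": 0.05},
    {"tx": 12, "ty": -10, "tz": 12, "wx": -0.102, "wy": 0, "wz": -0.001, "gripper": 0.05},
    {"tx": 12, "ty": -10, "tz": 12, "wx": -0.102, "wy": 0, "wz": -0.001, "gripper": 0.05}
  ]
}}

```text
time: 15.28
position: [0.4651, 0.2927, 0.1396]
tool_rot: [1.99, 1.722, 0.537]
ft_force: [0.6, 0.3, -2.8]
grip_width: 0.132
grip_force: 40.0
```

```bash
cat > chk.py <<'E'
from h import *
import sys
h=float(sys.argv[1])
s=ctrl.get_state();print(s['time'],s['position'],'F',s['ft_force'],'T',s['torque'],'j',np.round(s['joint_positions'],2))
P,K=standpose([.5162,.2848,.066],-.145,0);r=R.from_rotvec(s['tool_rot'])
print('rel to home, tool axes mm',np.round(K.inv().apply(s['position']-P)*1e3,1),'rot',np.round((K.inv()*r).as_rotvec(),4))
plan([standpose([.5162,.2848,.066],-.145,h)],mm=28,deg=6,g=.05)
E
python3 chk.py .045
```

```text
15.2833 [0.46506043 0.29271501 0.13956826] F [ 0.60287607  0.33963977 -2.833467  ] T [ 0.10550328  1.1997184  -0.01527364] j [-1.06 -0.05  0.09  2.18  0.74  0.86 -1.57]
rel to home, tool axes mm [  0.4  -0.2 -74.9] rot [ 0.005 -0.001 -0.001]
[{"tx":-0.2,"ty":0.2,"tz":15,"wx":-0.003,"wy":0.001,"wz":0.001,"gripper":0.05},{"tx":-0.4,"ty":0.3,"tz":29.9,"wx":-0.005,"wy":0.001,"wz":0.001,"gripper":0.05},{"tx":-0.4,"ty":0.3,"tz":29.9,"wx":-0.005,"wy":0.001,"wz":0.001,"gripper":0.05},{"tx":-0.4,"ty":0.3,"tz":29.9,"wx":-0.005,"wy":0.001,"wz":0.001,"gripper":0.05},{"tx":-0.4,"ty":0.3,"tz":29.9,"wx":-0.005,"wy":0.001,"wz":0.001,"gripper":0.05}]
```

{"method": "jog_arm", "body": {
  "increments": [
    {"tx": 0, "ty": 0, "tz": 10, "wx": -0.002, "wy": 0, "wz": 0, "gripper": 0.05},
    {"tx": 0, "ty": 0, "tz": 20, "wx": -0.005, "wy": 0, "wz": 0, "gripper": 0.05},
    {"tx": 0, "ty": 0, "tz": 28, "wx": -0.005, "wy": 0.001, "wz": 0.001, "gripper": 0.05},
    {"tx": 0, "ty": 0, "tz": 33, "wx": -0.005, "wy": 0.001, "wz": 0.001, "gripper": 0.05},
    {"tx": 0, "ty": 0, "tz": 35, "wx": -0.005, "wy": 0.001, "wz": 0.001, "gripper": 0.05}
  ]
}}

```text
time: 15.7
position: [0.4856, 0.2889, 0.1098]
tool_rot: [1.988, 1.717, 0.54]
ft_force: [-0.2, 0.2, -3.8]
grip_width: 0.137
grip_force: 40.0
```

```bash
python3 chk.py .025
python3 - <<'E'
from h import *
w=grab('wrist','w8.png')
s=ctrl.get_state();r=R.from_rotvec(s['tool_rot']);c=s['position']+r.apply([.07,.042,.009])
P=proj(w,[c])[0];q=r.apply([.07,.042,.015-.0])+s['position']
print('hole px',P); u,v=np.round(P).astype(int)
cv2.imwrite('pics/w8c.png',cv2.resize(w['color'][v-25:v+25,u-35:u+35],(560,400),interpolation=cv2.INTER_CUBIC))
K=standpose([.5162,.2848,.066],-.145,0)
print('tip px',proj(w,[K[0]+K[1].apply([.07,.042,.015-.036])]))
E
```

```text
15.7 [0.48564908 0.28894023 0.10982715] F [-0.23672485  0.15809387 -3.83349344] T [0.0767414  1.22196223 0.00731803] j [-1.04  0.02  0.12  2.19  0.79  0.78 -1.6 ]
rel to home, tool axes mm [ -0.3  -0.1 -38.6] rot [-0.0004 -0.0018  0.0006]
[{"tx":0.3,"ty":0.1,"tz":13.6,"wx":0,"wy":0.002,"wz":-0.001,"gripper":0.05},{"tx":0.3,"ty":0.1,"tz":13.6,"wx":0,"wy":0.002,"wz":-0.001,"gripper":0.05},{"tx":0.3,"ty":0.1,"tz":13.6,"wx":0,"wy":0.002,"wz":-0.001,"gripper":0.05},{"tx":0.3,"ty":0.1,"tz":13.6,"wx":0,"wy":0.002,"wz":-0.001,"gripper":0.05},{"tx":0.3,"ty":0.1,"tz":13.6,"wx":0,"wy":0.002,"wz":-0.001,"gripper":0.05}]
hole px [359.27065617 131.85945246]
tip px [[355.72668981 130.47364864]]
```

View pics/w8c.png

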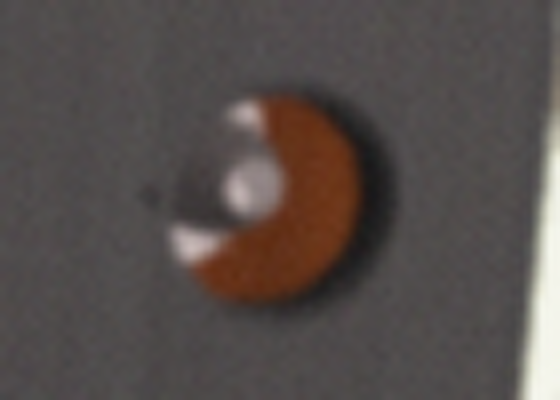

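The tip shows through the left hole at crop (254,187) and I predicted (252,189), so alignment is within about 0.3 mm. I'll insert slowly.

{"method": "jog_arm", "body": {
  "increments": [
    {"tx": 0, "ty": 0, "tz": 4, "wx": 0, "wy": 0.001, "wz": 0, "gripper": 0.05},
    {"tx": 0, "ty": 0, "tz": 8, "wx": 0, "wy": 0.001, "wz": 0, "gripper": 0.05},
    {"tx": 0, "ty": 0, "tz": 12, "wx": 0, "wy": 0.001, "wz": 0, "gripper": 0.05},
    {"tx": 0, "ty": 0, "tz": 15, "wx": 0, "wy": 0.001, "wz": 0, "gripper": 0.05},
    {"tx": 0, "ty": 0, "tz": 17, "wx": 0, "wy": 0.001, "wz": 0, "gripper": 0.05}
  ]
}}

```text
time: 16.17
position: [0.4949, 0.2888, 0.0969]
tool_rot: [1.987, 1.719, 0.544]
ft_force: [-0.6, 0.1, -3.3]
grip_width: 0.134
grip_force: 40.0
```

```bash
python3 chk.py .003
```

```text
16.1667 [0.49494806 0.28878962 0.09687539] F [-0.64436509  0.07016833 -3.25504762] T [0.05327044 1.21462749 0.03432833] j [-1.03  0.05  0.13  2.19  0.81  0.74 -1.62]
rel to home, tool axes mm [  0.9   0.  -22.7] rot [-0.0012  0.0015 -0.0001]
[{"tx":-0.9,"ty":0,"tz":19.7,"wx":0.001,"wy":-0.001,"wz":0,"gripper":0.05},{"tx":-0.9,"ty":0,"tz":19.7,"wx":0.001,"wy":-0.001,"wz":0,"gripper":0.05},{"tx":-0.9,"ty":0,"tz":19.7,"wx":0.001,"wy":-0.001,"wz":0,"gripper":0.05},{"tx":-0.9,"ty":0,"tz":19.7,"wx":0.001,"wy":-0.001,"wz":0,"gripper":0.05},{"tx":-0.9,"ty":0,"tz":19.7,"wx":0.001,"wy":-0.001,"wz":0,"gripper":0.05}]
```

No contact force, and both pegs are entering. Continuing.

{"method": "jog_arm", "body": {
  "increments": [
    {"tx": -0.5, "ty": 0, "tz": 4, "wx": 0, "wy": 0, "wz": 0, "gripper": 0.05},
    {"tx": -0.8, "ty": 0, "tz": 8, "wx": 0, "wy": 0, "wz": 0, "gripper": 0.05},
    {"tx": -0.8, "ty": 0, "tz": 12, "wx": 0, "wy": 0, "wz": 0, "gripper": 0.05},
    {"tx": -0.8, "ty": 0, "tz": 15, "wx": 0, "wy": 0, "wz": 0, "gripper": 0.05},
    {"tx": -0.8, "ty": 0, "tz": 17, "wx": 0, "wy": 0, "wz": 0, "gripper": 0.05}
  ]
}}

```text
time: 16.58
position: [0.5045, 0.2864, 0.0828]
tool_rot: [1.987, 1.718, 0.544]
ft_force: [-0.7, -0.3, -2.8]
grip_width: 0.134
grip_force: 40.0
```

```bash
python3 chk.py .0
```

```text
16.5833 [0.50452011 0.2864471  0.08283057] F [-0.73339045 -0.30057476 -2.76592672] T [ 0.05797403  1.22645941 -0.00558949] j [-1.02  0.08  0.14  2.19  0.83  0.71 -1.63]
rel to home, tool axes mm [-0.1 -0.  -5.6] rot [-0.0011  0.0012 -0.    ]
[{"tx":0.1,"ty":0,"tz":5.6,"wx":0.001,"wy":-0.001,"wz":0,"gripper":0.05},{"tx":0.1,"ty":0,"tz":5.6,"wx":0.001,"wy":-0.001,"wz":0,"gripper":0.05},{"tx":0.1,"ty":0,"tz":5.6,"wx":0.001,"wy":-0.001,"wz":0,"gripper":0.05},{"tx":0.1,"ty":0,"tz":5.6,"wx":0.001,"wy":-0.001,"wz":0,"gripper":0.05},{"tx":0.1,"ty":0,"tz":5.6,"wx":0.001,"wy":-0.001,"wz":0,"gripper":0.05}]
```

{"method": "jog_arm", "body": {
  "increments": [
    {"tx": 0, "ty": 0, "tz": 1.5, "wx": 0, "wy": 0, "wz": 0, "gripper": 0.05},
    {"tx": 0, "ty": 0, "tz": 3, "wx": 0, "wy": 0, "wz": 0, "gripper": 0.05},
    {"tx": 0, "ty": 0, "tz": 4, "wx": 0, "wy": 0, "wz": 0, "gripper": 0.05},
    {"tx": 0, "ty": 0, "tz": 5, "wx": 0, "wy": 0, "wz": 0, "gripper": 0.05},
    {"tx": 0, "ty": 0, "tz": 5, "wx": 0, "wy": 0, "wz": 0, "gripper": 0.05}
  ]
}}

```text
time: 17.0
position: [0.5073, 0.2863, 0.0791]
tool_rot: [1.987, 1.719, 0.544]
ft_force: [0.1, 0.1, -3.4]
grip_width: 0.133
grip_force: 40.0
```

```bash
python3 chk.py .0 | head -2
```

```text
17.0 [0.50726855 0.28627639 0.07913078] F [ 0.12430296  0.10423566 -3.41820071] T [ 0.03108258  1.21470809 -0.01179279] j [-1.01  0.09  0.14  2.19  0.84  0.7  -1.64]
rel to home, tool axes mm [ 0.2  0.1 -0.9] rot [-0.0012  0.0016  0.0001]
```

{"method": "jog_arm", "body": {
  "increments": [
    {"tx": 0, "ty": 0, "tz": 0.7, "wx": 0, "wy": 0, "wz": 0, "gripper": 0.05},
    {"tx": 0, "ty": 0, "tz": 1.4, "wx": 0, "wy": 0, "wz": 0, "gripper": 0.05},
    {"tx": 0, "ty": 0, "tz": 2, "wx": 0, "wy": 0, "wz": 0, "gripper": 0.05},
    {"tx": 0, "ty": 0, "tz": 2, "wx": 0, "wy": 0, "wz": 0, "gripper": 0.05},
    {"tx": 0, "ty": 0, "tz": 2, "wx": 0, "wy": 0, "wz": 0, "gripper": 0.05}
  ]
}}

```text
time: 17.42
position: [0.5079, 0.2864, 0.0784]
tool_rot: [1.987, 1.718, 0.545]
ft_force: [-9.5, -2.3, 5.2]
grip_width: 0.129
grip_force: 40.0
```

```bash
python3 chk.py .0 | head -2
```

```text
17.4167 [0.50789636 0.28643182 0.07844591] F [-9.48100116 -2.28886658  5.19396347] T [-0.53446583  1.51331827 -0.41883428] j [-1.01  0.09  0.14  2.19  0.84  0.69 -1.64]
rel to home, tool axes mm [ 0.4  0.2 -0. ] rot [-0.0017  0.0015  0.0002]
```

Seated on the face. Releasing and backing off along the normal.

{"method": "jog_arm", "body": {
  "increments": [
    {"tx": 0, "ty": 0, "tz": -0.8, "wx": 0, "wy": 0, "wz": 0, "gripper": 0.2},
    {"tx": 0, "ty": 0, "tz": -0.8, "wx": 0, "wy": 0, "wz": 0, "gripper": 0.35},
    {"tx": 0, "ty": 0, "tz": -0.8, "wx": 0, "wy": 0, "wz": 0, "gripper": 0.45},
    {"tx": 0, "ty": 0, "tz": -0.8, "wx": 0, "wy": 0, "wz": 0, "gripper": 0.5},
    {"tx": 0, "ty": 0, "tz": -0.8, "wx": 0, "wy": 0, "wz": 0, "gripper": 0.5}
  ]
}}

```text
time: 17.83
position: [0.5083, 0.2863, 0.0786]
tool_rot: [1.987, 1.718, 0.545]
ft_force: [0.4, -0.4, -0.0]
grip_width: 0.416
grip_force: 0.0
```

{"method": "jog_arm", "body": {
  "increments": [
    {"tx": 0, "ty": 0, "tz": -10, "wx": 0, "wy": 0, "wz": 0, "gripper": 0.5},
    {"tx": 0, "ty": 0, "tz": -25, "wx": 0, "wy": 0, "wz": 0, "gripper": 0.5},
    {"tx": 0, "ty": 0, "tz": -45, "wx": 0, "wy": 0, "wz": 0, "gripper": 0.5},
    {"tx": 0, "ty": 0, "tz": -65, "wx": 0, "wy": 0, "wz": 0, "gripper": 0.5},
    {"tx": 0, "ty": 0, "tz": -80, "wx": 0, "wy": 0, "wz": 0, "gripper": 0.5}
  ]
}}

```text
time: 18.25
position: [0.4616, 0.2934, 0.1456]
tool_rot: [1.987, 1.719, 0.547]
ft_force: [0.7, 0.2, -0.8]
grip_width: 0.499
grip_force: 0.0
```

```bash
python3 chk.py .0 | head -2
python3 - <<'E'
from h import *
w=grab('wrist','w9.png');t=grab('scene','s9.png')
K=standpose([.5162,.2848,.066],-.145,0)
f=lambda q:K[0]+K[1].apply(np.array([q[1],q[0],15-q[2]])/1e3)
for n,i in(('w',w),('s',t)):print(n,np.round(proj(i,[f(q) for q in((42,70,6),(42,70,36),(60,90,6),(-60,90,6),(0,36,41),(60,-90,6),(-60,-90,6))])).tolist())
a=cv2.resize(t['color'][150:285,150:300],(400,360));b=cv2.resize(w['color'][:270],(400,240))
cv2.imwrite('pics/m9.png',np.hstack([a,np.vstack([b,np.zeros((120,400,3),np.uint8)])]))
E
```

```text
18.25 [0.46161975 0.29337203 0.14555232] F [ 0.7298992   0.21101436 -0.84887298] T [0.0641853  0.73304238 0.01494874] j [-1.06 -0.06  0.09  2.19  0.75  0.87 -1.57]
rel to home, tool axes mm [  0.6   0.4 -81.9] rot [-0.0017  0.0032  0.0002]
w [[333.0, 126.0], [340.0, 128.0], [358.0, 99.0], [202.0, 99.0], [280.0, 177.0], [344.0, 301.0], [217.0, 301.0]]
s [[185.0, 177.0], [180.0, 174.0], [183.0, 169.0], [165.0, 203.0], [180.0, 190.0], [227.0, 193.0], [208.0, 228.0]]
```

View pics/m9.png

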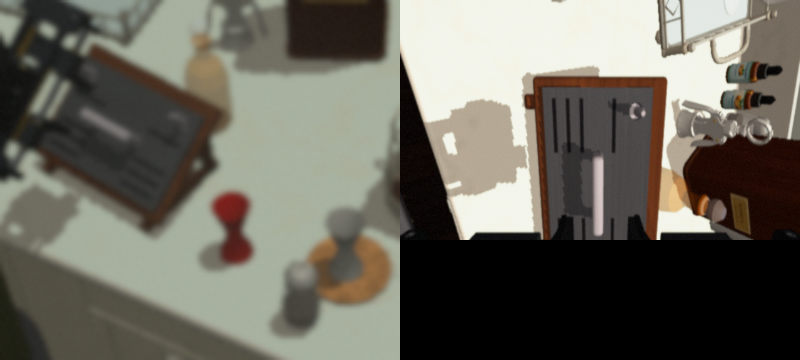

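The plate hangs flat with both pegs through its holes, seen in the scene half at about (175,125) and (85,75) and in the wrist half at (637,110). The jigger stands upright on the coaster at (345,240), and the gripper is clear. I'll hand it in.

```bash
python3 -c "
from h import *
print(ctrl.close_job())"
```

```text
the job is handed in; nothing more can be done
None
```

I handed the job in at about 18 s: the jigger stands upright on the coaster and the plate hangs flat on both pegs, judging by the last camera pictures; the judge's verdict wasn't shown.

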